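# Clear the seal press and stack the carton

### The job

The sample carton in the seal press is finished. Raise the red-knobbed lever on the press head all the way so that the foot lets the carton go, take the carton out from under the head, and stack it squarely on top of the column of two cartons, setting it down gently rather than dropping it. Only then push the lever fully down again to park the press; leave the column where it stands and do not disturb the tube rack, the scanner or the jar.

Things in the scene. Friction and masses are not known exactly. Their poses are not given: they have to be found in the camera images.
- press: White C-shaped bench seal press, fixed to the desk; base 270 x 150 x 24 mm, spanning x -100 to 170 mm. Origin: on the desk under the middle of the bed; x points from the open front to the rear column (from x 90 mm on), y to the left seen from the front, z up. Sides and front are open.
- head_front (a point): Middle of the lower front edge of the press head, axes as the press. The head overhangs the bed: press frame x -20 to 160, y +-40, z 130 to 210 mm; a carton in the bed sticks out 40 mm in front of it.
- foot_sole (a point): Centre of the underside of the black presser foot (60 x 50 x 8 mm) under the head; 81.5 mm above the desk with the lever down, 117 mm with it up. It moves with the lever.
- press_bed (a point): Centre of the bed's floor, 30 mm above the desk, axes as the press. The bed is a shallow tray, 128 x 64 mm inside, with a rim 5 mm thick and 8 mm high all round, over which the carton must be lifted.
- lift_lever (a joint): Lever angle in rad: 0 = fully down (foot down), 1.57 = fully up (foot up). Stays where it is left; moving it takes about 3 N at the knob.
- lever_knob (a point): Centre of the lever's red knob, a cylinder 22 mm in diameter and 30 mm long lying along the press y axis. The knob is 95 mm from the pivot, towards the front of the press: 15 degrees below level when down, 75 degrees above level when up.
- lever_pivot (a point): Lever pivot at the side of the head (press frame x 10, y -48, z 175 mm); the pivot axis is the press y axis. A positive turn about +y raises the knob.
- carton: The carton in the press bed, its x along the press x: 120 x 56 x 50 mm (x, y, z) closed rigid sample carton, white body with yellow lid and a blue seal stripe across the middle of the top; loose, about 0.18 kg. Origin: centre of its underside; z up, x along its length. 
- column_low: Lower carton of the column, standing on the desk: 120 x 56 x 50 mm (x, y, z) closed rigid sample carton, white body with yellow lid and a blue seal stripe across the middle of the top; loose, about 0.18 kg. Origin: centre of its underside; z up, x along its length. 
- column_top: Upper carton of the column, on the lower one; the carton from the press goes on this one: 120 x 56 x 50 mm (x, y, z) closed rigid sample carton, white body with yellow lid and a blue seal stripe across the middle of the top; loose, about 0.18 kg. Origin: centre of its underside; z up, x along its length. 
- tube_rack: Bystander: loose tube rack 72 x 112 x 100 mm, white base, yellow caps. Origin: centre of its underside.
- scanner: Bystander: black barcode scanner on a stand, foot 90 mm in diameter, 156 mm high. Origin: centre of its underside.
- reagent: Bystander: jar with blue cap, 64 mm in diameter, 130 mm high. Origin: centre of its underside.

How it is judged (in metres and radians):
On the way, in this order (a step that is already met when the one before it is completed fails the run):
1. the lever is raised all the way (above 1.35 rad) with the carton still in the bed (value of joint lift_lever above 1.35 rad and distance between carton and press_bed below 0.02 m), for 0.2 s.
2. the carton is out of the press (its centre more than 110 mm from the bed's), the lever still up (value of joint lift_lever above 1 rad and horizontal distance between carton and press_bed above 0.11 m), for 0.1 s.
3. the carton rests squarely on the column, let go, the lever still up (horizontal distance between carton and column_top below 0.01 m and z of carton in the frame of column_top between 0.046 and 0.055 m and angle between the x axis of carton and the x axis of column_top, either way round below 0.12 rad and angle between carton's own z axis and vertical below 0.06 rad and contact force between carton and the fingers below 0.1 N and contact force between carton and column_top above 0.3 N and value of joint lift_lever above 1 rad), for 0.2 s.
At the end, for the whole second after the job is handed in: The lever is down (below 0.12 rad); the carton rests level on the upper carton of the column, centres within 10 mm, edges parallel within 0.12 rad (7 degrees), at rest and released; both column cartons are within 15 mm of where they were (horizontal distance between carton and column_top below 0.01 m and z of carton in the frame of column_top between 0.046 and 0.055 m and angle between the x axis of carton and the x axis of column_top, either way round below 0.12 rad and angle between carton's own z axis and vertical below 0.06 rad and contact force between carton and column_top above 0.3 N and linear speed of carton below 0.02 m/s and value of joint lift_lever below 0.12 rad and distance of each of column_low, column_top from where it was at the start of the episode below 0.015 m); the robot touches nothing.
It fails at once if the carton falls freely (over 0.45 m/s out of the fingers: a drop of more than about 10 mm) (linear speed of carton above 0.45 m/s and contact force between carton and the fingers below 0.1 N).
It fails at once if the loose tube rack is moved more than 30 mm (distance of tube_rack from where it was at the start of the episode above 0.03 m).
It fails at once if the barcode scanner is moved more than 30 mm (distance of scanner from where it was at the start of the episode above 0.03 m).
It fails at once if the reagent jar is moved more than 30 mm (distance of reagent from where it was at the start of the episode above 0.03 m).
It also fails if it takes over 67 s, if anything falls off the work surface, if the arm or the gripper's body presses on something with over 40 N, if the wrist force passes 120 N, or if a joint passes its speed limit or range.

### The arm

A 6-joint arm with a two-finger parallel gripper is mounted at the origin on the work surface. World frame = base frame: x ahead of the robot, y to its left, z up, the work surface at z = 0. Lengths are in mm, angles in degrees, forces in N, time in s.
With the tool pointing down it reaches from about 300 to 850 mm from the base axis. Payload 4.2 kg.
Tool frame: the origin (TCP) lies at the very end of the fingers, on their centre line; the grasp point (between the pads) lies 19 mm behind it; z points along the fingers, y is the line along which they close (so a half turn about z gives the same grasp; the last joint's range is limited). The gripper opens to 91 mm and grips with 3 to 60 N. Pads are 32 mm wide; open, the fingers measure 118 mm over their backs; the gripper's body (76 mm by 178 mm) begins 60 mm behind the grasp point.
Start: joints at [-77.292, 18.312, 89.639, -0, 72.044, -1.146], TCP at [137.687, -558.29, 188.976] pointing down, gripper open.
Joint ranges: [-177.97, 177.97], [-48.28, 115.42], [12.27, 149.76], [-77.06, 257.06], [2.81, 150.46], [-146.56, 146.56]. Speed limits (degrees/s): [147.25, 147.25, 180, 180, 180, 180].

### API

Orientations are given as [roll, pitch, yaw] about the fixed x, y, z axes, in that order (R = Rz(yaw) Ry(pitch) Rx(roll)).
In Python, from workcell import env, grab_frame gives the robot as it stands. The module is installed in compiled form; this text tells all that it offers.
- The arm moves only by the tool move_arm, never from a script. Its argument "plan" is a list of rows, each an object of numbers: "tx", "ty", "tz": the shift along the tool's x, y, z in cm; "wx", "wy", "wz": the turn, a rotation vector about the tool's x, y, z in rad. In form: [{"tx": .., "ty": .., "tz": .., "wx": .., "wy": .., "wz": ..}, ...]. A call has 1 to 12 rows; each row shifts and turns the commanded pose from where the row before left it, along the tool's axes as they then stand; what a row does not reach is not made up. A row lasts 1/12 s, in which the tool goes at most 41.7 mm and 7.16 degrees, less where a joint would pass 70% of its speed; a pose out of reach is approached as far as the arm can. A call is refused whole if a number of a shift passes 4.17 or a number of a turn 0.125, either way. A call with a gripper value outside its range is refused whole. "gripper" is the finger opening in cm, from 0 to 9.12, set as the call begins (left out, the last holds). The fingers move at their own pace and stop on an object; "force" is the grip in N (left out, the last holds). Time passes only in rows, so rows that do not move let the fingers close. It gives the time, the measured TCP pose, the force, the opening and the grip force at its end, in the units of the state.
- env.state(): the state, without advancing time (a new reading comes with each control period).
- grab_frame(name): name is "scene" or "top" or "wrist"; returns a dict with "color" (480x640x3 uint8, red, green, blue), "vfov" (degrees; the focal length in pixels is half the picture's height over the tangent of half this angle, whatever the lens; pixels are square), "cx", "cy" (the principal point, pixels), "view" (4x4, takes a point from world to camera coordinates). Camera axes: x right, y up, looking along -z (the intrinsics and any distortion apply to the point x, -y, -z); pixel columns grow to the right and rows downward; lengths in mm; the calibration is good to about 2 mm. A picture is of the moment at which its call begins. There is no depth.
- env.job_done(): hands the job in; it is judged then, once.
The state is a dict: "time_s": time; "qpos": joint angles; "qvel": joint speeds; "effort": joint torques, N m; "ee_pos": TCP position; "ee_rot": TCP orientation; "force": force on the tool from outside, world axes, zero at the start; "torque": the same for the moment, N m; "gripper_width": finger opening in mm; "gripper_force": force on a finger pad.
Only numpy, scipy, OpenCV 4.12 (cv2) and the standard library are available. Lean on these libraries where they do the work, as an engineer would, in place of code of your own. Each camera call takes 0.05 s, during which the arm holds its last target. There are 200 camera calls.

## Working session

There is one attempt and no reset: what is moved stays moved. The work goes in short steps, Python scripts to look and compute and a tool call to move; the robot and the scene stay as the last step left them, time stands still between calls to the robot, and variables do not carry over. Pictures are saved under pics/ and viewed, at most 10 in all, crops included, and the job is handed in when it is done.

Besides the shell and the picture viewer there is one more tool, called by a JSON object that holds its "method" and its "body". move_arm: Moves the arm, as the interface text tells. Its arguments: {"type":"object","properties":{"plan":{"type":"array","items":{"type":"object","properties":{"tx":{"type":"number"},"ty":{"type":"number"},"tz":{"type":"number"},"wx":{"type":"number"},"wy":{"type":"number"},"wz":{"type":"number"}}}},"gripper":{"type":"number"},"force":{"type":"number"}},"required":["plan"]}

```bash
mkdir -p pics
cat > h.py <<'E'
import numpy as np, cv2
from workcell import env, grab_frame
from scipy.spatial.transform import Rotation as R
def grab(n,save=None):
    f=grab_frame(n)
    if save: cv2.imwrite('pics/'+save,f['color'][...,::-1])
    return f
def ray(f,u,v):
    F=240/np.tan(np.radians(f['vfov'])/2)
    V=np.array(f['view']); d=np.array([(u-f['cx'])/F,-(v-f['cy'])/F,-1.])
    o=-V[:3,:3].T@V[:3,3]; d=V[:3,:3].T@d
    return o,d/np.linalg.norm(d)
def onz(f,u,v,z):
    o,d=ray(f,u,v); return o+d*(z-o[2])/d[2]
def proj(f,p):
    F=240/np.tan(np.radians(f['vfov'])/2)
    V=np.array(f['view']); c=V[:3,:3]@np.asarray(p)+V[:3,3]
    return f['cx']-F*c[0]/c[2], f['cy']+F*c[1]/c[2]
def tri(f1,p1,f2,p2):
    o1,d1=ray(f1,*p1);o2,d2=ray(f2,*p2)
    s=np.linalg.lstsq(np.c_[d1,-d2],o2-o1,rcond=None)[0]
    a,b=o1+s[0]*d1,o2+s[1]*d2
    return (a+b)/2,np.linalg.norm(a-b)
E
python3 - <<'E'
from h import *
import pickle
np.set_printoptions(suppress=True,precision=3)
d={}
for n in('scene','top','wrist'):
    f=grab(n,n+'0.png'); d[n]=f
    print(n,[k for k in f],f['vfov'],f['cx'],f['cy'],np.array(f['view']), {k:f[k] for k in f if k not in('color','view')})
pickle.dump(d,open('f0.pkl','wb'))
print(env.state())
E
```

```text
scene ['color', 'vfov', 'cx', 'cy', 'view'] 45.3059612385159 319.0155527579925 232.07369996386876 [[    0.874     0.486     0.006  -561.382]
 [   -0.321     0.568     0.758   131.758]
 [    0.364    -0.664     0.653 -1773.584]
 [    0.        0.        0.        1.   ]] {'vfov': 45.3059612385159, 'cx': 319.0155527579925, 'cy': 232.07369996386876}
top ['color', 'vfov', 'cx', 'cy', 'view'] 51.888408740707916 315.6327540525312 242.60316946180708 [[   -0.004    -1.       -0.027    23.166]
 [    1.       -0.004     0.022  -620.504]
 [   -0.022    -0.027     0.999 -1293.32 ]
 [    0.        0.        0.        1.   ]] {'vfov': 51.888408740707916, 'cx': 315.6327540525312, 'cy': 242.60316946180708}
wrist ['color', 'vfov', 'cx', 'cy', 'view'] 65.65455351225935 319.3944878455269 239.67765260973 [[   0.239   -0.971   -0.003 -573.081]
 [   0.932    0.23    -0.278   31.592]
 [   0.271    0.064    0.961 -392.411]
 [   0.       0.       0.       1.   ]] {'vfov': 65.65455351225935, 'cx': 319.3944878455269, 'cy': 239.67765260973}
{'time_s': 0.15, 'qpos': array([-77.293,  18.341,  89.689,   0.   ,  72.044,  -1.145]), 'qvel': array([ 0.097, -0.074, -0.189,  0.074, -0.184,  0.11 ]), 'effort': array([  0.001, -41.277, -23.216,   0.073,   0.043,  -0.   ]), 'ee_pos': array([ 137.587, -557.881,  188.344]), 'ee_rot': array([-179.926,   -0.002,   13.852]), 'force': array([-0.731, -0.565, -0.262]), 'torque': array([-0.017,  0.032, -0.024]), 'gripper_force': 0.0, 'gripper_width': 91.27707333069691}
```

View pics/scene0.png

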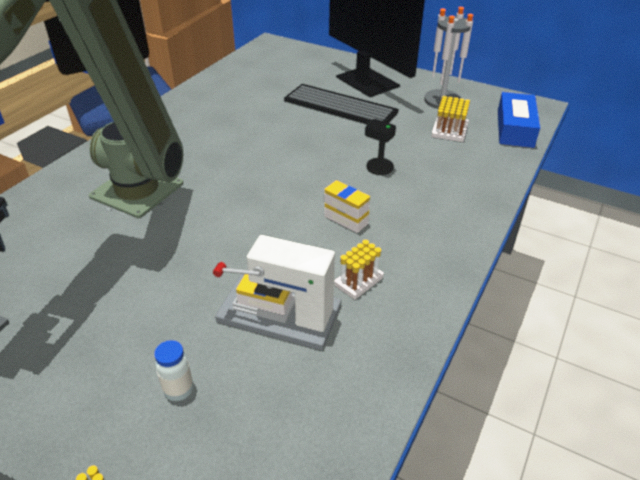

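View pics/top0.png

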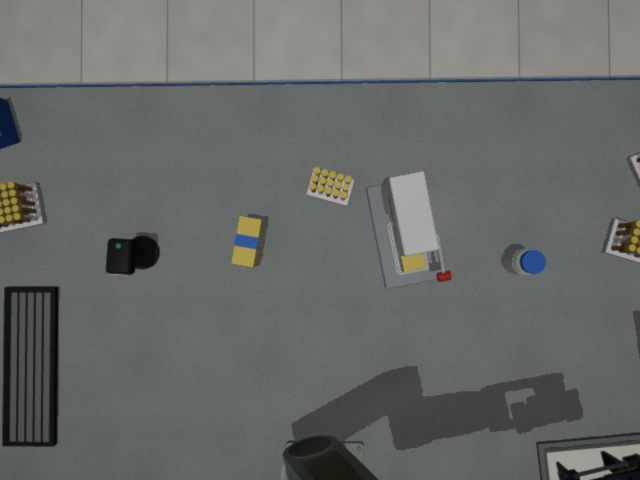

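Scene: press near scene (285,285), with the knob at (220,269) on the robot side and the column at (347,205). In the top view the knob is at (444,276), the column at (246,241), the head at (412,213), the rack at (331,185) and the jar at (530,261).

Run:
```python
from h import *
import pickle
np.set_printoptions(suppress=True,precision=2)
d=pickle.load(open('f0.pkl','rb'))
def mask(f,kind,box):
    c=cv2.GaussianBlur(f['color'],(3,3),0); h=cv2.cvtColor(c,cv2.COLOR_RGB2HSV)
    H,S,V=[h[...,i].astype(int) for i in range(3)]
    m={'red':((H<8)|(H>172))&(S>150)&(V>70),'yel':(H>18)&(H<32)&(S>130)&(V>100),'blue':(H>100)&(H<125)&(S>150)&(V>80),'white':(S<45)&(V>150)}[kind]
    o=np.zeros(m.shape,np.uint8); x0,y0,x1,y1=box; o[y0:y1,x0:x1]=m[y0:y1,x0:x1]; return o
def cen(m):
    v,u=np.nonzero(m); return np.array([u.mean(),v.mean()]),len(u)
t,s,w=d['top'],d['scene'],d['wrist']
kt,ks=cen(mask(t,'red',(425,260,465,295))),cen(mask(s,'red',(205,255,232,285)))
print('knob',kt,ks,tri(t,kt[0],s,ks[0]))
bt,bs=cen(mask(t,'blue',(225,210,270,275))),cen(mask(s,'blue',(320,175,375,215)))
print('stripe',bt,bs,tri(t,bt[0],s,bs[0]))
def rect(m,f,z):
    p=np.argwhere(m)[:,::-1].astype(np.float32)
    W=np.array([onz(f,u,v,z)[:2] for u,v in p],np.float32)
    r=cv2.minAreaRect(W); return r,cv2.boxPoints(r)
m=mask(t,'yel',(225,205,270,275))|mask(t,'blue',(225,205,270,275))
print('col',rect(m,t,100))
v,u=np.nonzero(m); W=np.array([onz(t,a,b,100)[:2] for a,b in zip(u,v)]); print('col mean',W.mean(0), np.degrees(np.arctan2(*np.linalg.eigh(np.cov(W.T))[1][::-1,1])))
mh=mask(t,'white',(380,160,445,257))
print('head',rect(mh,t,210))
my=mask(t,'yel',(390,245,430,275)); print('lid',rect(my,t,80),my.sum())
mj=mask(t,'blue',(510,240,555,280)); print('jar',onz(t,*cen(mj)[0],130))
mr=mask(t,'yel',(300,160,360,208)); print('rack',rect(mr,t,100))
# camera in tool frame
st=env.state(); V=np.array(w['view']); o=-V[:3,:3].T@V[:3,3]
T=R.from_euler('xyz',st['ee_rot'],degrees=True); print('cam in tool',T.inv().apply(o-st['ee_pos']),'look',T.inv().apply(-V[2,:3]))
c=np.hstack([cv2.resize(t['color'][150:310,200:470],None,fx=2.9,fy=2.9,interpolation=cv2.INTER_CUBIC)])
cv2.imwrite('pics/crop1.png',c[...,::-1])
```

```text
knob (array([443.85, 276.18]), 88) (array([218.57, 268.92]), 87) (array([ 538.5 , -279.92,  155.11]), np.float64(0.5772212436024821))
stripe (array([245.9 , 241.15]), 194) (array([346.74, 191.68]), 84) (array([623.53, 190.69,  96.45]), np.float64(1.4838091787153334))
col (((623.4077758789062, 188.7869873046875), (53.77519607543945, 114.98184204101562), 79.4169692993164), array([[561.96, 172.92],
       [674.98, 151.8 ],
       [684.86, 204.66],
       [571.83, 225.78]], dtype=float32))
col mean [623.61 188.63] 169.86534000982243
head (((679.7987060546875, -202.8066864013672), (175.45286560058594, 73.70391845703125), 10.839754104614258), array([[ 586.71, -183.11],
       [ 600.57, -255.5 ],
       [ 772.89, -222.5 ],
       [ 759.03, -150.11]], dtype=float32))
lid (((569.0098876953125, -221.65380859375), (30.339553833007812, 50.314613342285156), 10.46481990814209), array([[ 549.52, -199.67],
       [ 558.66, -249.15],
       [ 588.5 , -243.64],
       [ 579.36, -194.16]], dtype=float32)) 246
jar [ 571.06 -494.15  130.  ]
rack (((764.8785400390625, -16.91534423828125), (90.03120422363281, 54.464874267578125), 73.10523223876953), array([[725.74, -52.07],
       [777.85, -67.9 ],
       [804.02,  18.24],
       [751.9 ,  34.07]], dtype=float32))
cam in tool [  78.57   -0.56 -195.61] look [-0.28 -0.    0.96]
```

View pics/crop1.png

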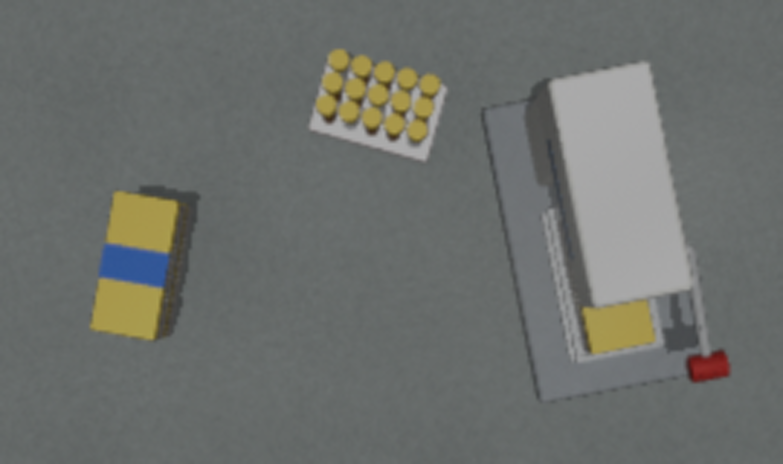

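Press yaw is about 10.8° with its origin near (611,-216). The knob is near (538,-280,152). The column is at (623.5,189), yaw about -10.3°. I'll go to the lever approach pose, tilted 45° towards the press.

{"method": "move_arm", "body": {"plan": [{"tx": 3.44, "ty": -1.47, "tz": -0.06}, {"tx": 3.44, "ty": -1.47, "tz": -0.06}, {"tx": 3.44, "ty": -1.47, "tz": -0.06}, {"tx": 3.44, "ty": -1.47, "tz": -0.06}, {"tx": 3.44, "ty": -1.47, "tz": -0.06}, {"tx": 3.44, "ty": -1.47, "tz": -0.06}, {"tx": 3.44, "ty": -1.47, "tz": -0.06}, {"tx": 3.44, "ty": -1.47, "tz": -0.06}, {"tx": 3.44, "ty": -1.47, "tz": -0.06}, {"tx": 3.44, "ty": -1.47, "tz": -0.06}, {"tx": 3.44, "ty": -1.47, "tz": -0.06}, {"tx": 3.44, "ty": -1.47, "tz": -0.06}]}}

```text
schema error: expected keys tx, ty, tz, wx, wy, wz
```

{"method": "move_arm", "body": {"plan": [{"wz": 0.053}, {"wy": 0.098}, {"wy": 0.098}, {"wy": 0.098}, {"wy": 0.098}, {"wy": 0.098}, {"wy": 0.098}, {"wy": 0.098}, {"wy": 0.099}, {}, {}, {}]}}

```text
schema error: expected keys tx, ty, tz, wx, wy, wz
```

Run:
```python
from h import *
import pickle
f=grab('wrist','w1.png'); st=env.state(); pickle.dump((f,st),open('f1.pkl','wb'))
print(st['ee_pos'],st['ee_rot'],st['qpos'],st['force'])
```

```text
[ 137.61563748 -557.97084548  188.44472505] [-1.79939846e+02 -9.73613024e-04  1.38536690e+01] [-7.72917754e+01  1.83382146e+01  8.96783941e+01 -2.40817675e-04
  7.20435528e+01 -1.14537056e+00] [-0.49137139  0.16591367 -0.95306387]
```

View pics/w1.png

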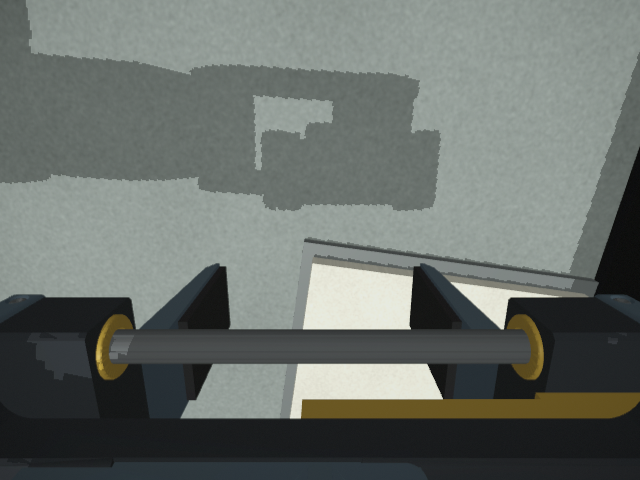

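The move was refused because every row needs all six keys. The wrist picture shows only bare desk between the fingers (about 225–415 px, row 300). I'll resend with full rows.

{"method": "move_arm", "body": {"plan": [{"tx": 3.44, "ty": -1.47, "tz": -0.06, "wx": 0, "wy": 0, "wz": 0}, {"tx": 3.44, "ty": -1.47, "tz": -0.06, "wx": 0, "wy": 0, "wz": 0}, {"tx": 3.44, "ty": -1.47, "tz": -0.06, "wx": 0, "wy": 0, "wz": 0}, {"tx": 3.44, "ty": -1.47, "tz": -0.06, "wx": 0, "wy": 0, "wz": 0}, {"tx": 3.44, "ty": -1.47, "tz": -0.06, "wx": 0, "wy": 0, "wz": 0}, {"tx": 3.44, "ty": -1.47, "tz": -0.06, "wx": 0, "wy": 0, "wz": 0}, {"tx": 3.44, "ty": -1.47, "tz": -0.06, "wx": 0, "wy": 0, "wz": 0}, {"tx": 3.44, "ty": -1.47, "tz": -0.06, "wx": 0, "wy": 0, "wz": 0}, {"tx": 3.44, "ty": -1.47, "tz": -0.06, "wx": 0, "wy": 0, "wz": 0}, {"tx": 3.44, "ty": -1.47, "tz": -0.06, "wx": 0, "wy": 0, "wz": 0}, {"tx": 3.44, "ty": -1.47, "tz": -0.06, "wx": 0, "wy": 0, "wz": 0}, {"tx": 3.44, "ty": -1.47, "tz": -0.06, "wx": 0, "wy": 0, "wz": 0}]}}

```text
time_s: 1.2
ee_pos: [497.4, -286.7, 196.1]
ee_rot: [180.0, 0.0, 13.9]
force: [0.4, -1.1, 0.1]
gripper_width: 91.2
gripper_force: 0.0
```

{"method": "move_arm", "body": {"plan": [{"tx": 0, "ty": 0, "tz": 0, "wx": 0, "wy": 0, "wz": 0.053}, {"tx": 0, "ty": 0, "tz": 0, "wx": 0, "wy": 0.098, "wz": 0}, {"tx": 0, "ty": 0, "tz": 0, "wx": 0, "wy": 0.098, "wz": 0}, {"tx": 0, "ty": 0, "tz": 0, "wx": 0, "wy": 0.098, "wz": 0}, {"tx": 0, "ty": 0, "tz": 0, "wx": 0, "wy": 0.098, "wz": 0}, {"tx": 0, "ty": 0, "tz": 0, "wx": 0, "wy": 0.098, "wz": 0}, {"tx": 0, "ty": 0, "tz": 0, "wx": 0, "wy": 0.098, "wz": 0}, {"tx": 0, "ty": 0, "tz": 0, "wx": 0, "wy": 0.098, "wz": 0}, {"tx": 0, "ty": 0, "tz": 0, "wx": 0, "wy": 0.099, "wz": 0}, {"tx": 0, "ty": 0, "tz": 0, "wx": 0, "wy": 0, "wz": 0}, {"tx": 0, "ty": 0, "tz": 0, "wx": 0, "wy": 0, "wz": 0}]}}

```text
time_s: 2.12
ee_pos: [495.1, -288.0, 195.0]
ee_rot: [-179.7, -44.2, 10.5]
force: [0.4, -0.7, 0.1]
gripper_width: 91.0
gripper_force: 0.0
```

Run:
```python
from h import *
import pickle
f=grab('wrist','w2.png'); st=env.state(); pickle.dump((f,st),open('f1.pkl','wb'))
print(st['time_s'],st['ee_pos'],st['ee_rot'],st['qpos'],st['force'])
```

```text
2.1667 [ 496.25400364 -288.26769516  196.07055387] [-179.88219856  -44.26395392   10.74774785] [-55.02102924   9.60969977 117.09563112  57.62635899  48.99027517
 -13.9203624 ] [ 0.05867125  0.0413969  -0.07962815]
```

View pics/w2.png

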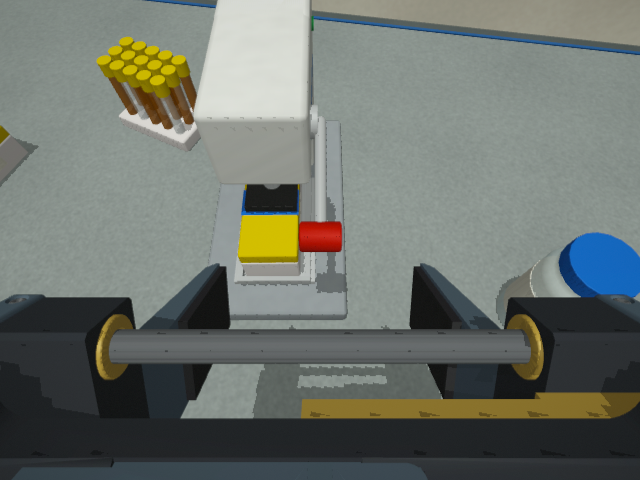

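The wrist view shows the red knob at (320,236), the carton lid's front edge along (239–299, 262), the head above it, and the jar at right. I'll refine the knob, lid and yaw from this view together with the earlier ones.

Run:
```python
from h import *
import pickle
np.set_printoptions(suppress=True,precision=2)
d=pickle.load(open('f0.pkl','rb')); w,st=pickle.load(open('f1.pkl','rb'))
h=cv2.cvtColor(w['color'],cv2.COLOR_RGB2HSV); H,S,V=[h[...,i].astype(int) for i in range(3)]
red=((H<8)|(H>172))&(S>150)&(V>70); red[:200]=0; red[280:]=0
v,u=np.nonzero(red); k=(u.mean(),v.mean()); print('knob px',k,u.min(),u.max())
print(tri(w,k,d['top'],(443.85,276.18)), tri(w,k,d['scene'],(218.57,268.92)))
yel=((H>18)&(H<34)&(S>150)&(V>100)); yel[:205]=0; yel[285:]=0; yel[:,:225]=0; yel[:,305:]=0
yel=yel.astype(np.uint8); c=max(cv2.findContours(yel,0,2)[0],key=cv2.contourArea)
print('lid',cv2.boundingRect(c)); p=cv2.approxPolyDP(c,4,True)[:,0]; print(p.tolist())
v,u=np.nonzero(yel)
for z in (76,80): print(z,[onz(w,*q,z) for q in p])
# sides of lid: row-wise left/right extents in top 2/3
for r in range(214,266,6):
    uu=np.nonzero(yel[r])[0]
    if len(uu): print(r,uu.min(),uu.max(),onz(w,uu.min()-.5,r,80)[:2],onz(w,uu.max()+.5,r,80)[:2])
```

```text
knob px (np.float64(319.9201581027668), np.float64(236.499604743083)) 299 341
(array([ 538.63, -278.96,  160.78]), np.float64(0.4296517375315453)) (array([ 540.17, -279.76,  156.73]), np.float64(2.3993071400356394))
lid (238, 215, 61, 48)
[[242, 216], [241, 262], [297, 261], [298, 216]]
76 [array([ 592.6, -190. ,   76. ]), array([ 544.12, -203.22,   76.  ]), array([ 554.65, -254.12,   76.  ]), array([ 602.74, -244.62,   76.  ])]
80 [array([ 590.36, -191.44,   80.  ]), array([ 542.49, -204.49,   80.  ]), array([ 552.89, -254.74,   80.  ]), array([ 600.37, -245.36,   80.  ])]
220 241 298 [ 585.69 -191.29] [ 596.   -246.81]
226 241 298 [ 579.18 -193.21] [ 589.41 -248.24]
232 240 298 [ 572.61 -194.15] [ 582.93 -249.64]
238 240 298 [ 566.33 -196.01] [ 576.56 -251.02]
244 239 298 [ 559.98 -196.91] [ 570.31 -252.38]
250 238 297 [ 553.74 -197.8 ] [ 563.99 -252.8 ]
256 238 297 [ 547.77 -199.58] [ 557.94 -254.11]
262 241 274 [ 542.41 -204.04] [ 548.13 -234.69]
```

{"method": "move_arm", "body": {"plan": [{"tx": 0.01, "ty": 0, "tz": 1.0, "wx": 0, "wy": 0, "wz": 0}, {"tx": 0.01, "ty": 0, "tz": 1.0, "wx": 0, "wy": 0, "wz": 0}, {"tx": 0.02, "ty": 0, "tz": 1.0, "wx": 0, "wy": 0, "wz": 0}, {"tx": 0.02, "ty": 0, "tz": 1.0, "wx": 0, "wy": 0, "wz": 0}, {"tx": 0.02, "ty": 0, "tz": 1.0, "wx": 0, "wy": 0, "wz": 0}, {"tx": 0.02, "ty": 0, "tz": 1.0, "wx": 0, "wy": 0, "wz": 0}, {"tx": 0.02, "ty": 0, "tz": 1.0, "wx": 0, "wy": 0, "wz": 0}, {"tx": 0, "ty": 0, "tz": 1.0, "wx": 0, "wy": 0, "wz": 0}, {"tx": 0, "ty": 0, "tz": 0, "wx": 0, "wy": 0, "wz": 0}, {"tx": 0, "ty": 0, "tz": 0, "wx": 0, "wy": 0, "wz": 0}]}}

```text
time_s: 3.0
ee_pos: [552.2, -276.5, 138.9]
ee_rot: [-179.8, -44.3, 10.8]
force: [-0.5, -0.1, 0.4]
gripper_width: 91.1
gripper_force: 0.0
```

{"method": "move_arm", "body": {"plan": [{"tx": 0, "ty": 0, "tz": 0, "wx": 0, "wy": 0, "wz": 0}, {"tx": 0, "ty": 0, "tz": 0, "wx": 0, "wy": 0, "wz": 0}, {"tx": 0, "ty": 0, "tz": 0, "wx": 0, "wy": 0, "wz": 0}, {"tx": 0, "ty": 0, "tz": 0, "wx": 0, "wy": 0, "wz": 0}, {"tx": 0, "ty": 0, "tz": 0, "wx": 0, "wy": 0, "wz": 0}, {"tx": 0, "ty": 0, "tz": 0, "wx": 0, "wy": 0, "wz": 0}, {"tx": 0, "ty": 0, "tz": 0, "wx": 0, "wy": 0, "wz": 0}, {"tx": 0, "ty": 0, "tz": 0, "wx": 0, "wy": 0, "wz": 0}, {"tx": 0, "ty": 0, "tz": 0, "wx": 0, "wy": 0, "wz": 0}, {"tx": 0, "ty": 0, "tz": 0, "wx": 0, "wy": 0, "wz": 0}, {"tx": 0, "ty": 0, "tz": 0, "wx": 0, "wy": 0, "wz": 0}, {"tx": 0, "ty": 0, "tz": 0, "wx": 0, "wy": 0, "wz": 0}], "gripper": 2.0, "force": 20}}

```text
time_s: 4.0
ee_pos: [552.1, -277.4, 139.6]
ee_rot: [-180.0, -44.4, 10.8]
force: [0.0, -1.7, -1.0]
gripper_width: 29.3
gripper_force: 20.0
```

Run:
```python
import numpy as np
p=np.radians(45)
th=np.radians(np.linspace(-15,75,25)); P=95*np.c_[-np.cos(th),np.sin(th)]
D=np.diff(P,axis=0)/10
for dx,dz in D: print(round(np.cos(p)*dx+np.sin(p)*dz,2),round(np.sin(p)*dx-np.cos(p)*dz,2))
```

```text
0.33 -0.53
0.36 -0.51
0.39 -0.48
0.42 -0.45
0.45 -0.42
0.48 -0.39
0.51 -0.36
0.53 -0.33
0.55 -0.29
0.57 -0.26
0.58 -0.22
0.59 -0.18
0.61 -0.14
0.61 -0.1
0.62 -0.06
0.62 -0.02
0.62 0.02
0.62 0.06
0.61 0.1
0.61 0.14
0.59 0.18
0.58 0.22
0.57 0.26
0.55 0.29
```

The knob is gripped at 29.3 mm. Now I'll swing the lever up along its arc.

{"method": "move_arm", "body": {"plan": [{"tx": 0.33, "ty": 0, "tz": -0.53, "wx": 0, "wy": 0, "wz": 0}, {"tx": 0.36, "ty": 0, "tz": -0.51, "wx": 0, "wy": 0, "wz": 0}, {"tx": 0.39, "ty": 0, "tz": -0.48, "wx": 0, "wy": 0, "wz": 0}, {"tx": 0.42, "ty": 0, "tz": -0.45, "wx": 0, "wy": 0, "wz": 0}, {"tx": 0.45, "ty": 0, "tz": -0.42, "wx": 0, "wy": 0, "wz": 0}, {"tx": 0.48, "ty": 0, "tz": -0.39, "wx": 0, "wy": 0, "wz": 0}, {"tx": 0.51, "ty": 0, "tz": -0.36, "wx": 0, "wy": 0, "wz": 0}, {"tx": 0.53, "ty": 0, "tz": -0.33, "wx": 0, "wy": 0, "wz": 0}, {"tx": 0.55, "ty": 0, "tz": -0.29, "wx": 0, "wy": 0, "wz": 0}, {"tx": 0.57, "ty": 0, "tz": -0.26, "wx": 0, "wy": 0, "wz": 0}, {"tx": 0.58, "ty": 0, "tz": -0.22, "wx": 0, "wy": 0, "wz": 0}, {"tx": 0.59, "ty": 0, "tz": -0.18, "wx": 0, "wy": 0, "wz": 0}]}}

```text
time_s: 5.0
ee_pos: [562.8, -275.2, 210.2]
ee_rot: [-179.8, -44.3, 10.7]
force: [12.5, -3.0, -11.9]
gripper_width: 28.4
gripper_force: 20.0
```

{"method": "move_arm", "body": {"plan": [{"tx": 0.61, "ty": 0, "tz": -0.14, "wx": 0, "wy": 0, "wz": 0}, {"tx": 0.61, "ty": 0, "tz": -0.1, "wx": 0, "wy": 0, "wz": 0}, {"tx": 0.62, "ty": 0, "tz": -0.06, "wx": 0, "wy": 0, "wz": 0}, {"tx": 0.62, "ty": 0, "tz": -0.02, "wx": 0, "wy": 0, "wz": 0}, {"tx": 0.62, "ty": 0, "tz": 0.02, "wx": 0, "wy": 0, "wz": 0}, {"tx": 0.62, "ty": 0, "tz": 0.06, "wx": 0, "wy": 0, "wz": 0}, {"tx": 0.61, "ty": 0, "tz": 0.1, "wx": 0, "wy": 0, "wz": 0}, {"tx": 0.61, "ty": 0, "tz": 0.14, "wx": 0, "wy": 0, "wz": 0}, {"tx": 0.59, "ty": 0, "tz": 0.18, "wx": 0, "wy": 0, "wz": 0}, {"tx": 0.58, "ty": 0, "tz": 0.22, "wx": 0, "wy": 0, "wz": 0}, {"tx": 0.57, "ty": 0, "tz": 0.26, "wx": 0, "wy": 0, "wz": 0}, {"tx": 0.55, "ty": 0, "tz": 0.29, "wx": 0, "wy": 0, "wz": 0}]}}

```text
time_s: 6.0
ee_pos: [620.7, -264.4, 260.0]
ee_rot: [179.9, -44.7, 11.0]
force: [-7.0, -1.4, 9.7]
gripper_width: 28.3
gripper_force: 20.0
```

{"method": "move_arm", "body": {"plan": [{"tx": 0.15, "ty": 0, "tz": 0.1, "wx": 0, "wy": 0, "wz": 0}, {"tx": 0, "ty": 0, "tz": 0, "wx": 0, "wy": 0, "wz": 0}, {"tx": 0, "ty": 0, "tz": 0, "wx": 0, "wy": 0, "wz": 0}]}}

```text
time_s: 6.25
ee_pos: [623.1, -263.9, 261.0]
ee_rot: [179.8, -44.8, 11.0]
force: [-3.2, -1.2, 10.2]
gripper_width: 27.5
gripper_force: 20.0
```

Run:
```python
from h import *
f=grab('scene'); c=cv2.resize(f['color'][190:370,180:420],None,fx=3,fy=3); cv2.imwrite('pics/s2.png',c[...,::-1])
```

```text
(no output)
```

View pics/s2.png

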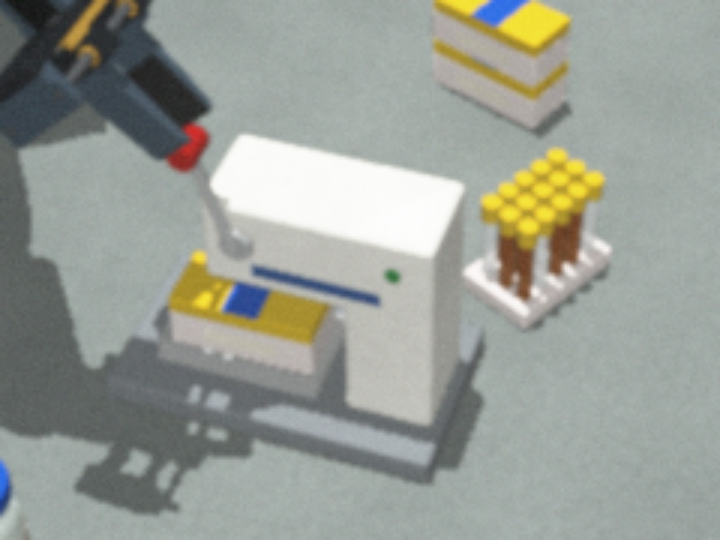

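Foot is up and the blue stripe is now visible. The knob sits at crop (187,147), pivot at (237,245). I'll check the lever angle numerically by projecting candidate angles.

Run:
```python
from h import *
np.set_printoptions(suppress=True,precision=1)
f=grab('scene'); 
X=np.array([np.cos(np.radians(10.8)),np.sin(np.radians(10.8)),0]);Y=np.array([-X[1],X[0],0]);Z=np.array([0,0,1.]);O=np.array([611,-216,0.])
h=cv2.cvtColor(cv2.GaussianBlur(f['color'],(3,3),0),cv2.COLOR_RGB2HSV);H,S,V=[h[...,i].astype(int) for i in range(3)]
m=((H<8)|(H>172))&(S>150)&(V>70); m[:210]=0;m[300:]=0;m[:,:200]=0;m[:,300:]=0
v,u=np.nonzero(m);print('red',u.mean(),v.mean(),len(u),u.min(),u.max(),v.min(),v.max())
print('pivot',proj(f,O+10*X-48*Y+175*Z))
for a in (0,60,75,80,85,90):
    t=np.radians(a-15); print(a,np.array(proj(f,O+(10-95*np.cos(t))*X-48*Y+(175+95*np.sin(t))*Z)))
print(env.state()['force'],env.state()['ee_pos'])
```

```text
red 242.76190476190476 239.0 84 237 248 232 245
pivot (np.float64(256.4724211412278), np.float64(271.5755904672787))
0 [219.5 270.2]
60 [225.4 242.1]
75 [233.1 238.7]
80 [236.2 238.1]
85 [239.4 237.7]
90 [242.8 237.6]
[-2.  -0.3  8.8] [ 623.1 -263.9  261. ]
```

Lever is fully up (about 90°). I'll release, back off and go to the carton pre-grasp.

{"method": "move_arm", "body": {"plan": [{"tx": 0, "ty": 0, "tz": 0, "wx": 0, "wy": 0, "wz": 0}, {"tx": 0, "ty": 0, "tz": 0, "wx": 0, "wy": 0, "wz": 0}, {"tx": 0, "ty": 0, "tz": 0, "wx": 0, "wy": 0, "wz": 0}, {"tx": 0, "ty": 0, "tz": 0, "wx": 0, "wy": 0, "wz": 0}, {"tx": 0, "ty": 0, "tz": -1.0, "wx": 0, "wy": 0, "wz": 0}, {"tx": 0, "ty": 0, "tz": -1.0, "wx": 0, "wy": 0, "wz": 0}, {"tx": 0, "ty": 0, "tz": -1.0, "wx": 0, "wy": 0, "wz": 0}, {"tx": 0, "ty": 0, "tz": -1.5, "wx": 0, "wy": 0, "wz": 0}, {"tx": 0, "ty": 0, "tz": -2.5, "wx": 0, "wy": 0, "wz": 0}, {"tx": 0, "ty": 0, "tz": -2.5, "wx": 0, "wy": 0, "wz": 0}, {"tx": 0, "ty": 0, "tz": -2.5, "wx": 0, "wy": 0, "wz": 0}], "gripper": 9.12}}

```text
time_s: 7.27
ee_pos: [537.2, -279.8, 342.7]
ee_rot: [-180.0, -44.4, 10.8]
force: [0.5, 0.1, 0.5]
gripper_width: 91.2
gripper_force: 0.0
```

{"method": "move_arm", "body": {"plan": [{"tx": -1.37, "ty": -0.41, "tz": 1.24, "wx": 0, "wy": 0, "wz": 0}, {"tx": -1.37, "ty": -0.41, "tz": 1.24, "wx": 0, "wy": 0, "wz": 0}, {"tx": -1.37, "ty": -0.41, "tz": 1.24, "wx": 0, "wy": 0, "wz": 0}, {"tx": -1.37, "ty": -0.41, "tz": 1.24, "wx": 0, "wy": 0, "wz": 0}, {"tx": -1.37, "ty": -0.41, "tz": 1.24, "wx": 0, "wy": 0, "wz": 0}, {"tx": -1.37, "ty": -0.41, "tz": 1.24, "wx": 0, "wy": 0, "wz": 0}, {"tx": -1.37, "ty": -0.41, "tz": 1.24, "wx": 0, "wy": 0, "wz": 0}, {"tx": -1.37, "ty": -0.41, "tz": 1.24, "wx": 0, "wy": 0, "wz": 0}, {"tx": -1.37, "ty": -0.41, "tz": 1.24, "wx": 0, "wy": 0, "wz": 0}, {"tx": -1.37, "ty": -0.41, "tz": 1.24, "wx": 0, "wy": 0, "wz": 0}, {"tx": -1.37, "ty": -0.41, "tz": 1.24, "wx": 0, "wy": 0, "wz": 0}, {"tx": -1.37, "ty": -0.41, "tz": 1.24, "wx": 0, "wy": 0, "wz": 0}]}}

```text
time_s: 8.27
ee_pos: [516.0, -234.3, 120.4]
ee_rot: [179.9, -44.4, 10.9]
force: [-1.1, -0.5, -0.3]
gripper_width: 90.8
gripper_force: 0.0
```

Run:
```python
from h import *
import pickle
np.set_printoptions(suppress=True,precision=2)
w=grab('wrist','w3.png'); t=grab('scene'); st=env.state(); pickle.dump((w,t,st),open('f3.pkl','wb'))
print(st['time_s'],st['ee_pos'],st['ee_rot'])
h=cv2.cvtColor(w['color'],cv2.COLOR_RGB2HSV); H,S,V=[h[...,i].astype(int) for i in range(3)]
X=np.array([np.cos(np.radians(10.8)),np.sin(np.radians(10.8)),0]);Y=np.array([-X[1],X[0],0])
yel=((H>18)&(H<34)&(S>150)&(V>100))
for r in range(0,240,10):
    uu=np.nonzero(yel[r,200:440])[0]+200
    if len(uu)>10:
        a,b=[onz(w,q,r,80)-np.array([611,-216,0]) for q in(uu.min()-.5,uu.max()+.5)]
        print(r,uu.min(),uu.max(),a@X,a@Y,b@X,b@Y)
T=R.from_euler('xyz',st['ee_rot'],degrees=True)
tgt=np.array([611,-216,53.6])-22.6*X
print('tool delta to tgt',T.inv().apply(tgt-st['ee_pos']))
```

```text
8.3667 [ 514.5  -232.5   118.03] [-179.56  -44.22   10.55]
200 283 355 -16.927003563803826 28.730494786629773 -16.947463878618183 -26.87592037323817
210 283 355 -25.965819742756025 28.304346137207883 -25.984370267153032 -26.461756854585296
220 282 356 -34.73526493456614 28.630069480379614 -34.75246823060174 -26.798844898740672
230 282 356 -43.2476660613695 28.217896009866546 -43.263113762440696 -26.397962019281486
tool delta to tgt [ 9.02  2.3  98.67]
```

View pics/w3.png

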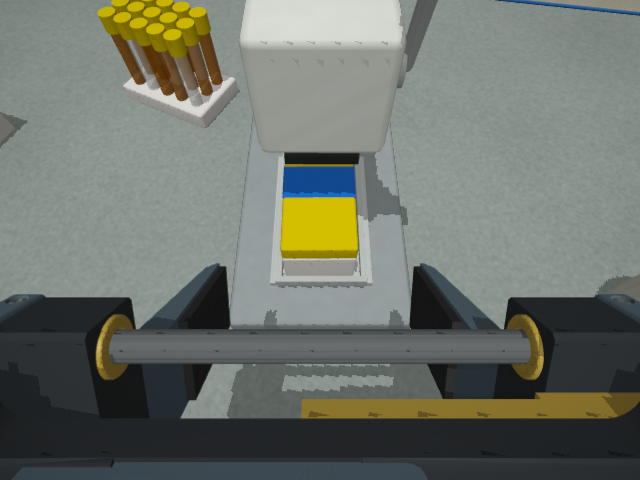

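The carton is centred between the fingers: lid at columns 282–356, finger midline at 320. I'll approach and grip.

{"method": "move_arm", "body": {"plan": [{"tx": 0.45, "ty": 0.07, "tz": 1.0, "wx": 0, "wy": 0, "wz": 0}, {"tx": 0.45, "ty": 0.07, "tz": 1.0, "wx": 0, "wy": 0, "wz": 0}, {"tx": 0, "ty": 0, "tz": 1.0, "wx": 0, "wy": 0, "wz": 0}, {"tx": 0, "ty": 0, "tz": 1.0, "wx": 0, "wy": 0, "wz": 0}, {"tx": 0, "ty": 0, "tz": 1.0, "wx": 0, "wy": 0, "wz": 0}, {"tx": 0, "ty": 0, "tz": 1.0, "wx": 0, "wy": 0, "wz": 0}, {"tx": 0, "ty": 0, "tz": 1.0, "wx": 0, "wy": 0, "wz": 0}, {"tx": 0, "ty": 0, "tz": 1.0, "wx": 0, "wy": 0, "wz": 0}, {"tx": 0, "ty": 0, "tz": 1.0, "wx": 0, "wy": 0, "wz": 0}, {"tx": 0, "ty": 0, "tz": 0.85, "wx": 0, "wy": 0, "wz": 0}, {"tx": 0, "ty": 0, "tz": 0, "wx": 0, "wy": 0, "wz": 0}, {"tx": 0, "ty": 0, "tz": 0, "wx": 0, "wy": 0, "wz": 0}]}}

```text
time_s: 9.37
ee_pos: [591.6, -221.0, 56.6]
ee_rot: [-180.0, -44.4, 10.9]
force: [-0.2, 0.0, 0.1]
gripper_width: 91.2
gripper_force: 0.0
```

{"method": "move_arm", "body": {"plan": [{"tx": 0, "ty": 0, "tz": 0, "wx": 0, "wy": 0, "wz": 0}, {"tx": 0, "ty": 0, "tz": 0, "wx": 0, "wy": 0, "wz": 0}, {"tx": 0, "ty": 0, "tz": 0, "wx": 0, "wy": 0, "wz": 0}, {"tx": 0, "ty": 0, "tz": 0, "wx": 0, "wy": 0, "wz": 0}, {"tx": 0, "ty": 0, "tz": 0, "wx": 0, "wy": 0, "wz": 0}, {"tx": 0, "ty": 0, "tz": 0, "wx": 0, "wy": 0, "wz": 0}, {"tx": 0, "ty": 0, "tz": 0, "wx": 0, "wy": 0, "wz": 0}, {"tx": 0, "ty": 0, "tz": 0, "wx": 0, "wy": 0, "wz": 0}, {"tx": 0, "ty": 0, "tz": 0, "wx": 0, "wy": 0, "wz": 0}, {"tx": 0, "ty": 0, "tz": 0, "wx": 0, "wy": 0, "wz": 0}], "gripper": 4.0, "force": 40}}

```text
time_s: 10.2
ee_pos: [590.2, -220.9, 56.0]
ee_rot: [-179.9, -44.4, 10.8]
force: [-3.3, 0.4, 3.6]
gripper_width: 55.7
gripper_force: 39.9
```

Run:
```python
from h import *
s=env.state(); print(s['ee_pos'],s['ee_rot'],s['force'],s['qpos'])
```

```text
[ 590.18282073 -220.86426753   56.0475835 ] [-179.92018846  -44.37604951   10.82057342] [-3.33183353  0.41994087  3.6285655 ] [-39.62759553  23.71441046 124.66197609  90.37321861  32.69332217
 -41.35260038]
```

{"method": "move_arm", "body": {"plan": [{"tx": 0.42, "ty": 0, "tz": -0.43, "wx": 0, "wy": 0, "wz": 0}, {"tx": 0.42, "ty": 0, "tz": -0.43, "wx": 0, "wy": 0, "wz": 0}, {"tx": 0.42, "ty": 0, "tz": -0.43, "wx": 0, "wy": 0, "wz": 0}, {"tx": 0, "ty": 0, "tz": 0, "wx": 0, "wy": 0, "wz": 0}, {"tx": 0, "ty": 0, "tz": 0, "wx": 0, "wy": 0, "wz": 0}]}}

```text
time_s: 10.62
ee_pos: [590.0, -220.9, 73.4]
ee_rot: [-179.9, -44.3, 10.8]
force: [-0.1, 0.3, -1.4]
gripper_width: 55.4
gripper_force: 39.9
```

{"method": "move_arm", "body": {"plan": [{"tx": -0.6, "ty": 0, "tz": -0.59, "wx": 0, "wy": 0, "wz": 0}, {"tx": -0.7, "ty": 0, "tz": -0.69, "wx": 0, "wy": 0, "wz": 0}, {"tx": -0.7, "ty": 0, "tz": -0.69, "wx": 0, "wy": 0, "wz": 0}, {"tx": -0.7, "ty": 0, "tz": -0.69, "wx": 0, "wy": 0, "wz": 0}, {"tx": -0.7, "ty": 0, "tz": -0.69, "wx": 0, "wy": 0, "wz": 0}, {"tx": -0.7, "ty": 0, "tz": -0.69, "wx": 0, "wy": 0, "wz": 0}, {"tx": -0.7, "ty": 0, "tz": -0.69, "wx": 0, "wy": 0, "wz": 0}, {"tx": -0.7, "ty": 0, "tz": -0.69, "wx": 0, "wy": 0, "wz": 0}, {"tx": -0.7, "ty": 0, "tz": -0.69, "wx": 0, "wy": 0, "wz": 0}, {"tx": -0.7, "ty": 0, "tz": -0.69, "wx": 0, "wy": 0, "wz": 0}, {"tx": -0.7, "ty": 0, "tz": -0.69, "wx": 0, "wy": 0, "wz": 0}]}}

```text
time_s: 11.53
ee_pos: [484.5, -241.2, 74.3]
ee_rot: [-179.9, -44.4, 10.8]
force: [0.1, 0.6, -2.0]
gripper_width: 55.4
gripper_force: 39.9
```

{"method": "move_arm", "body": {"plan": [{"tx": 0.2, "ty": 0, "tz": -1.2, "wx": 0, "wy": 0, "wz": 0}, {"tx": 0.2, "ty": 0, "tz": -1.2, "wx": 0, "wy": 0, "wz": 0}, {"tx": 0.9, "ty": 0, "tz": -0.9, "wx": 0, "wy": 0, "wz": 0}, {"tx": 0.9, "ty": 0, "tz": -0.9, "wx": 0, "wy": 0, "wz": 0}, {"tx": 0.9, "ty": 0, "tz": -0.9, "wx": 0, "wy": 0, "wz": 0}, {"tx": 0.9, "ty": 0, "tz": -0.9, "wx": 0, "wy": 0, "wz": 0}, {"tx": 0.9, "ty": 0, "tz": -0.9, "wx": 0, "wy": 0, "wz": 0}, {"tx": 0.9, "ty": 0, "tz": -0.9, "wx": 0, "wy": 0, "wz": 0}, {"tx": 0, "ty": 0, "tz": 0, "wx": 0, "wy": 0, "wz": 0}, {"tx": 0, "ty": 0, "tz": 0, "wx": 0, "wy": 0, "wz": 0}]}}

```text
time_s: 12.37
ee_pos: [472.3, -243.7, 170.8]
ee_rot: [180.0, -44.4, 10.9]
force: [0.6, 0.5, -2.0]
gripper_width: 55.8
gripper_force: 39.9
```

Run:
```python
from h import *
import pickle
np.set_printoptions(suppress=True,precision=2)
w=grab('wrist','w4.png'); s=grab('scene'); t=grab('top'); st=env.state(); pickle.dump((w,s,t,st),open('f4.pkl','wb'))
print(st['time_s'],st['ee_pos'],st['ee_rot'],st['force'],st['gripper_width'],st['qpos'])
a=cv2.resize(s['color'][170:350,120:400],(560,360)); b=w['color'][0:300,80:560]
c=np.zeros((600,800,3),np.uint8); c[:300,:480]=b; c[300:,:466]=cv2.resize(a,(466,300)); 
c[:200,480:800]=cv2.resize(t['color'][200:300,360:520],(320,200)); cv2.imwrite('pics/m4.png',c[...,::-1])
```

```text
12.5167 [ 472.02 -243.1   169.45] [-179.78  -44.29   10.74] [-0.05  0.74 -1.76] 55.527675906499795 [-54.14   7.44 124.91  62.38  45.67 -20.09]
```

View pics/m4.png

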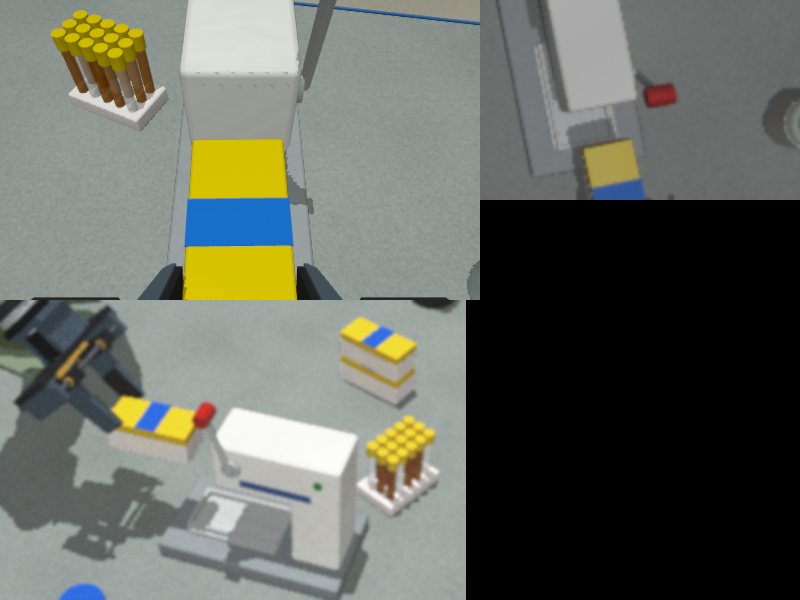

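The carton is out, held level, with the lever still up. Its stripe is at wrist (266–373, 198–246) and its far edge at row 140. Now I'll get the carton pose relative to the tool, with a second look at the column.

```bash
cat > m.py <<'E'
from h import *
np.set_printoptions(suppress=True,precision=2)
def masks(f):
    h=cv2.cvtColor(f['color'],cv2.COLOR_RGB2HSV);H,S,V=[h[...,i].astype(int) for i in range(3)]
    return (H>18)&(H<34)&(S>130)&(V>100),(H>100)&(H<125)&(S>150)&(V>80)
E
python3 - <<'E'
from m import *
import pickle
w,s,t,st=pickle.load(open('f4.pkl','rb'))
y,b=masks(w); m=(y|b); m[:, :200]=0; m[:,440:]=0; b=b&m
T=R.from_euler('xyz',st['ee_rot'],degrees=True); p=st['ee_pos']
pitch=np.radians(10.8); X=np.array([np.cos(pitch),np.sin(pitch),0]);Y=np.array([-X[1],X[0],0])
rows=np.nonzero(m[:,320])[0]; rows=rows[rows>110]; 
br=np.nonzero(b[:,320])[0]; br=br[br>110]; print('far',rows.min(),'blue',br.min(),br.max())
zt=p[2]+24
F=240/np.tan(np.radians(w['vfov'])/2)
for r in (rows.min()+3,160,180,br.min()-1,(br.min()+br.max())//2,br.max()+2,260):
    uu=np.nonzero(m[r])[0]; 
    a,c=[onz(w,q,r,zt)-p for q in(uu.min()-.5,uu.max()+.5)]
    # distance along ray where width = 56
    wpx=uu.max()-uu.min()+1; k=56/np.linalg.norm(a-c)
    o,d=ray(w,uu.mean(),r); L=(zt-o[2])/d[2]; q=o+d*L*k-p
    print(r,uu.min(),uu.max(),'X',a@X,c@X,'Y',a@Y,c@Y,'w',np.linalg.norm(a-c),'pt by width X,z',q@X,q[2])
f=onz(w,320,rows.min()-.5,zt)-p; print('far X',f@X, 'stripe edges',[(onz(w,320,q,zt)-p)@X for q in(br.min()-.5,br.max()+.5)])
# stripe triangulation scene/top
for nm,f in(('scene',s),('wrist',w)):
    pass
yb=masks(s)[1]; n,l,stt,c=cv2.connectedComponentsWithStats(yb.astype(np.uint8)); print('scene blues',[(c[i],stt[i,4]) for i in range(1,n) if 30<stt[i,4]<400])
v,u=np.nonzero(b); print('wrist blue',u.mean(),v.mean())
E
```

```text
far 139 blue 199 245
142 273 362 X 79.51321151751979 79.52878811885364 Y 28.885750194039918 -26.157570970282226 w 55.043323368318 pt by width X,z 82.30515052847548 21.00606905533425
160 271 364 X 65.39671647253222 65.41779771254956 Y 29.21304028336094 -26.590882525499435 w 55.80392679082654 pt by width X,z 65.92050958874701 23.394750056384908
180 270 366 X 50.652296983411546 50.67888573484081 Y 28.851944132122426 -26.915760922793105 w 55.76771139336591 pt by width X,z 51.212635087024886 23.282492661036798
198 344 368 X 38.17941540727186 38.18724944362574 Y -13.33063271553671 -27.302873266235764 w 13.972242746915208 pt by width X,z 395.680998504386 -494.14505024986306
222 266 370 X 22.52891501789876 22.566599091329174 Y 29.1880659056385 -27.427618331278772 w 56.61569677839983 pt by width X,z 21.42529006939635 25.873317048044413
247 266 371 X 7.38998792382449 7.432276649177428 Y 28.130540365130365 -26.985394978314844 w 55.115951566847905 pt by width X,z 8.823903161793552 21.237005567581804
260 265 373 X -0.06354413619349424 -0.018065794022364013 Y 28.12058510023817 -27.52292683011771 w 55.64353051544504 pt by width X,z 0.4757201516134875 22.896457810419832
far X 82.36535291650947 stripe edges [np.float64(37.83483393367917), np.float64(8.289421913682752)]
scene blues [(array([439.98,  58.35]), np.int32(105)), (array([457.12,  59.38]), np.int32(151)), (array([346.59, 191.79]), np.int32(95)), (array([211.48, 239.46]), np.int32(168))]
wrist blue 320.10540915395285 217.28611056072916
```

Carton centre is TCP + 22.7 mm along and 0.8 mm left; its underside is 26 mm below the TCP. Next: carry it to a pose 140 mm short of the column, turned to the column's yaw.

{"method": "move_arm", "body": {"plan": [{"tx": 0.16, "ty": -1.18, "tz": 0.15, "wx": 0, "wy": 0, "wz": 0}, {"tx": 0.32, "ty": -2.36, "tz": 0.31, "wx": 0, "wy": 0, "wz": 0}, {"tx": 0.32, "ty": -2.36, "tz": 0.31, "wx": 0, "wy": 0, "wz": 0}, {"tx": 0.32, "ty": -2.36, "tz": 0.31, "wx": 0, "wy": 0, "wz": 0}, {"tx": 0.32, "ty": -2.36, "tz": 0.31, "wx": 0, "wy": 0, "wz": 0}, {"tx": 0.32, "ty": -2.36, "tz": 0.31, "wx": 0, "wy": 0, "wz": 0}, {"tx": 1.15, "ty": -2.2, "tz": 1.12, "wx": 0, "wy": 0, "wz": 0}, {"tx": 1.15, "ty": -2.2, "tz": 1.12, "wx": 0, "wy": 0, "wz": 0}, {"tx": 1.15, "ty": -2.2, "tz": 1.12, "wx": 0, "wy": 0, "wz": 0}, {"tx": 1.15, "ty": -2.2, "tz": 1.12, "wx": 0, "wy": 0, "wz": 0}, {"tx": 0.95, "ty": -1.5, "tz": 0.93, "wx": 0, "wy": 0, "wz": 0}]}}

```text
time_s: 13.43
ee_pos: [527.7, 7.6, 170.1]
ee_rot: [-179.7, -44.3, 10.9]
force: [0.7, 0.0, -1.3]
gripper_width: 56.0
gripper_force: 39.9
```

{"method": "move_arm", "body": {"plan": [{"tx": 0, "ty": 0, "tz": 0, "wx": -0.0428, "wy": 0, "wz": 0.0438}, {"tx": 0, "ty": 0, "tz": 0, "wx": -0.0428, "wy": 0, "wz": 0.0438}, {"tx": 0, "ty": 0, "tz": 0, "wx": -0.0428, "wy": 0, "wz": 0.0438}, {"tx": 0, "ty": 0, "tz": 0, "wx": -0.0428, "wy": 0, "wz": 0.0438}, {"tx": 0, "ty": 0, "tz": 0, "wx": -0.0428, "wy": 0, "wz": 0.0438}, {"tx": 0, "ty": 0, "tz": 0, "wx": -0.0428, "wy": 0, "wz": 0.0438}, {"tx": 0, "ty": 0, "tz": 0, "wx": 0, "wy": 0, "wz": 0}]}}

```text
time_s: 14.02
ee_pos: [519.9, 3.0, 161.8]
ee_rot: [180.0, -42.4, 0.9]
force: [-0.3, 0.5, -1.0]
gripper_width: 55.4
gripper_force: 39.9
```

{"method": "move_arm", "body": {"plan": [{"tx": -0.42, "ty": -1.1, "tz": -0.4, "wx": 0, "wy": 0, "wz": 0}, {"tx": -0.83, "ty": -2.25, "tz": -0.81, "wx": 0, "wy": 0, "wz": 0}, {"tx": -0.83, "ty": -2.25, "tz": -0.81, "wx": 0, "wy": 0, "wz": 0}, {"tx": -0.83, "ty": -2.25, "tz": -0.81, "wx": 0, "wy": 0, "wz": 0}, {"tx": -0.83, "ty": -2.25, "tz": -0.81, "wx": 0, "wy": 0, "wz": 0}, {"tx": -0.83, "ty": -2.25, "tz": -0.81, "wx": 0, "wy": 0, "wz": 0}, {"tx": -0.83, "ty": -2.25, "tz": -0.81, "wx": 0, "wy": 0, "wz": 0}, {"tx": -0.83, "ty": -2.25, "tz": -0.81, "wx": 0, "wy": 0, "wz": 0}, {"tx": -0.83, "ty": -2.25, "tz": -0.81, "wx": 0, "wy": 0, "wz": 0}, {"tx": -0.42, "ty": -1.1, "tz": -0.4, "wx": 0, "wy": 0, "wz": 0}, {"tx": 0, "ty": 0, "tz": 0, "wx": 0, "wy": 0, "wz": 0}, {"tx": 0, "ty": 0, "tz": 0, "wx": 0, "wy": 0, "wz": 0}]}}

```text
time_s: 15.02
ee_pos: [460.7, 101.6, 168.2]
ee_rot: [-179.0, -40.2, 1.1]
force: [0.2, -0.7, -1.8]
gripper_width: 55.5
gripper_force: 39.9
```

Run:
```python
from m import *
import pickle
w=grab('wrist','w5.png'); s=grab('scene'); st=env.state(); pickle.dump((w,s,st),open('f5.pkl','wb'))
print(st['time_s'],st['ee_pos'],st['ee_rot'],st['force'],st['gripper_width'],st['qpos'])
```

```text
15.1167 [461.16 100.64 168.  ] [-179.07  -40.2     1.03] [-0.25 -0.22 -2.13] 55.39432382783849 [ 18.95  -5.74 135.43 -43.6   15.4  146.38]
```

View pics/w5.png

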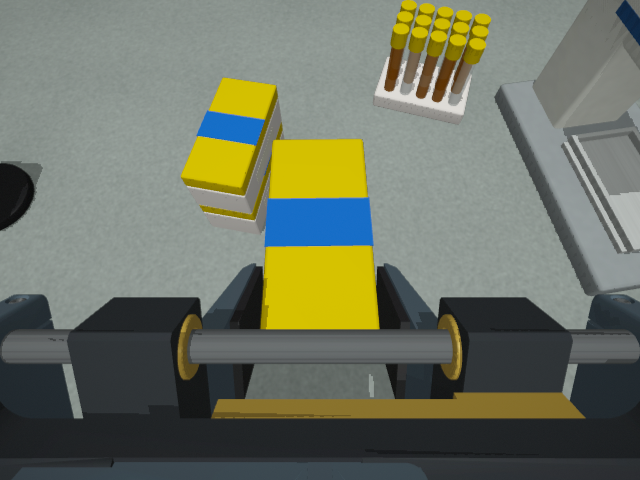

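The wrist camera shows the column at (228,130) beyond the carried carton. Joint 6 hit its limit (146.4°) and the turn stopped at yaw 1°, pitch -40°, so this tilted grasp cannot reach the column's yaw. I'll set the carton down gently on free desk left of the press, regrasp it from above at its middle, and stack it with the tool pointing down.

```bash
cat > plan.py <<'E'
from m import *
import sys
def plan(tgt,rpy,n):
    st=env.state(); T0=R.from_euler('xyz',st['ee_rot'],degrees=True); T1=R.from_euler('xyz',rpy,degrees=True)
    rv=(T0.inv()*T1).as_rotvec(); d=(np.array(tgt)-st['ee_pos'])/n
    print('now',st['time_s'],st['ee_pos'],st['ee_rot'],'force',st['force'],'w',st['gripper_width'],'q',st['qpos'])
    print('rot/row',np.round(rv/n,4))
    for i in range(n):
        print(np.round((T0*R.from_rotvec(rv*i/n)).inv().apply(d)/10,2))
E
python3 -c "
from plan import *
plan((535,-50,100),(180,-44.3,10.8),10)"
```

```text
now 15.1167 [461.16 100.64 168.  ] [-179.07  -40.2     1.03] force [-0.25 -0.22 -2.13] w 55.39432382783849 q [ 18.95  -5.74 135.43 -43.6   15.4  146.38]
rot/row [ 0.01  0.01 -0.01]
[0.1  1.54 0.95]
[0.08 1.55 0.94]
[0.05 1.56 0.92]
[0.03 1.57 0.91]
[-0.    1.57  0.89]
[-0.03  1.58  0.88]
[-0.05  1.59  0.86]
[-0.08  1.6   0.85]
[-0.11  1.61  0.83]
[-0.13  1.61  0.81]
```

{"method": "move_arm", "body": {"plan": [{"tx": 0.1, "ty": 1.54, "tz": 0.95, "wx": 0.011, "wy": 0.007, "wz": -0.0125}, {"tx": 0.08, "ty": 1.55, "tz": 0.94, "wx": 0.011, "wy": 0.007, "wz": -0.0125}, {"tx": 0.05, "ty": 1.56, "tz": 0.92, "wx": 0.011, "wy": 0.007, "wz": -0.0125}, {"tx": 0.03, "ty": 1.57, "tz": 0.91, "wx": 0.011, "wy": 0.007, "wz": -0.0125}, {"tx": 0, "ty": 1.57, "tz": 0.89, "wx": 0.011, "wy": 0.007, "wz": -0.0125}, {"tx": -0.03, "ty": 1.58, "tz": 0.88, "wx": 0.011, "wy": 0.007, "wz": -0.0125}, {"tx": -0.05, "ty": 1.59, "tz": 0.86, "wx": 0.011, "wy": 0.007, "wz": -0.0125}, {"tx": -0.08, "ty": 1.6, "tz": 0.85, "wx": 0.011, "wy": 0.007, "wz": -0.0125}, {"tx": -0.11, "ty": 1.61, "tz": 0.83, "wx": 0.011, "wy": 0.007, "wz": -0.0125}, {"tx": -0.13, "ty": 1.61, "tz": 0.81, "wx": 0.011, "wy": 0.007, "wz": -0.0125}, {"tx": 0, "ty": 0, "tz": 0, "wx": 0, "wy": 0, "wz": 0}, {"tx": 0, "ty": 0, "tz": 0, "wx": 0, "wy": 0, "wz": 0}]}}

```text
time_s: 16.12
ee_pos: [476.8, 53.1, 132.9]
ee_rot: [-177.7, -39.4, 4.6]
force: [0.0, 0.2, -2.0]
gripper_width: 55.7
gripper_force: 39.9
```

```bash
python3 -c "
from plan import *
np.set_printoptions(suppress=True,precision=4)
plan((535,-50,60),(180,-44.3,10.8),6)"
```

```text
now 16.1167 [476.7828  53.1206 132.8636] [-177.7092  -39.3512    4.5928] force [ 0.0367  0.1836 -2.0268] w 55.69907493153744 q [  2.0482  -1.6895 138.2928  43.2945   5.6959  44.875 ]
rot/row [ 0.0054  0.0141 -0.0137]
[-0.13  1.85  1.39]
[-0.17  1.85  1.38]
[-0.22  1.86  1.37]
[-0.26  1.86  1.35]
[-0.31  1.87  1.34]
[-0.35  1.87  1.33]
```

{"method": "move_arm", "body": {"plan": [{"tx": -0.13, "ty": 1.85, "tz": 1.39, "wx": 0.0054, "wy": 0.0141, "wz": -0.0137}, {"tx": -0.17, "ty": 1.85, "tz": 1.38, "wx": 0.0054, "wy": 0.0141, "wz": -0.0137}, {"tx": -0.22, "ty": 1.86, "tz": 1.37, "wx": 0.0054, "wy": 0.0141, "wz": -0.0137}, {"tx": -0.26, "ty": 1.86, "tz": 1.35, "wx": 0.0054, "wy": 0.0141, "wz": -0.0137}, {"tx": -0.31, "ty": 1.87, "tz": 1.34, "wx": 0.0054, "wy": 0.0141, "wz": -0.0137}, {"tx": -0.35, "ty": 1.87, "tz": 1.33, "wx": 0.0054, "wy": 0.0141, "wz": -0.0137}, {"tx": 0, "ty": 0, "tz": 0, "wx": 0, "wy": 0, "wz": 0}, {"tx": 0, "ty": 0, "tz": 0, "wx": 0, "wy": 0, "wz": 0}]}}

```text
time_s: 16.78
ee_pos: [485.2, 28.0, 100.9]
ee_rot: [-177.0, -39.1, 6.6]
force: [0.5, 0.1, -1.9]
gripper_width: 55.7
gripper_force: 39.9
```

```bash
python3 -c "
from plan import *
np.set_printoptions(suppress=True,precision=4)
plan((535,-50,60),(180,-44.3,10.8),4)"
```

```text
now 16.7833 [485.2487  28.0221 100.9442] [-177.022   -39.1126    6.602 ] force [ 0.5466  0.0779 -1.8675] w 55.67913054393175 q [ -6.168    3.3816 140.2355  97.7271  11.0497 -17.9315]
rot/row [-0.0008  0.0223 -0.0143]
[0.14 2.15 1.32]
[0.08 2.15 1.33]
[0.02 2.15 1.33]
[-0.04  2.15  1.33]
```

{"method": "move_arm", "body": {"plan": [{"tx": 0.14, "ty": 2.15, "tz": 1.0, "wx": 0, "wy": 0.0223, "wz": -0.0143}, {"tx": 0.08, "ty": 2.15, "tz": 1.0, "wx": 0, "wy": 0.0223, "wz": -0.0143}, {"tx": 0.02, "ty": 2.15, "tz": 1.0, "wx": 0, "wy": 0.0223, "wz": -0.0143}, {"tx": 0, "ty": 2.15, "tz": 1.0, "wx": 0, "wy": 0.0223, "wz": -0.0143}, {"tx": 0, "ty": 2.15, "tz": 0.8, "wx": 0, "wy": 0, "wz": 0}, {"tx": 0, "ty": 0, "tz": 0, "wx": 0, "wy": 0, "wz": 0}, {"tx": 0, "ty": 0, "tz": 0, "wx": 0, "wy": 0, "wz": 0}]}}

```text
time_s: 17.37
ee_pos: [531.4, -60.9, 66.7]
ee_rot: [-179.2, -43.6, 10.3]
force: [-0.8, 0.3, -2.0]
gripper_width: 56.1
gripper_force: 39.9
```

```bash
python3 -c "
from plan import *
np.set_printoptions(suppress=True,precision=4)
plan((530,-60,45),(180,-44.3,10.8),5)"
```

```text
now 17.3667 [531.3629 -60.8943  66.699 ] [-179.2264  -43.5917   10.3462] force [-0.81    0.3352 -2.0106] w 56.108460910977314 q [-23.1281  14.3981 139.5218 116.0596  25.8392 -54.2478]
rot/row [-0.0016  0.0025 -0.0012]
[-0.32 -0.02  0.3 ]
[-0.32 -0.02  0.3 ]
[-0.32 -0.02  0.3 ]
[-0.32 -0.02  0.3 ]
[-0.32 -0.02  0.3 ]
```

{"method": "move_arm", "body": {"plan": [{"tx": -0.32, "ty": 0, "tz": 0.3, "wx": -0.0016, "wy": 0.0025, "wz": -0.0012}, {"tx": -0.32, "ty": 0, "tz": 0.3, "wx": -0.0016, "wy": 0.0025, "wz": -0.0012}, {"tx": -0.32, "ty": 0, "tz": 0.3, "wx": -0.0016, "wy": 0.0025, "wz": -0.0012}, {"tx": -0.32, "ty": 0, "tz": 0.3, "wx": -0.0016, "wy": 0.0025, "wz": -0.0012}, {"tx": -0.32, "ty": 0, "tz": 0.3, "wx": -0.0016, "wy": 0.0025, "wz": -0.0012}, {"tx": -0.28, "ty": 0, "tz": 0.29, "wx": 0, "wy": 0, "wz": 0}, {"tx": -0.28, "ty": 0, "tz": 0.29, "wx": 0, "wy": 0, "wz": 0}, {"tx": -0.28, "ty": 0, "tz": 0.29, "wx": 0, "wy": 0, "wz": 0}, {"tx": -0.28, "ty": 0, "tz": 0.29, "wx": 0, "wy": 0, "wz": 0}, {"tx": 0, "ty": 0, "tz": 0, "wx": 0, "wy": 0, "wz": 0}, {"tx": 0, "ty": 0, "tz": 0, "wx": 0, "wy": 0, "wz": 0}]}}

```text
time_s: 18.28
ee_pos: [530.0, -60.2, 28.7]
ee_rot: [180.0, -44.4, 10.9]
force: [-0.1, -0.6, -1.5]
gripper_width: 55.6
gripper_force: 39.9
```

{"method": "move_arm", "body": {"plan": [{"tx": -0.07, "ty": 0, "tz": 0.07, "wx": 0, "wy": 0, "wz": 0}, {"tx": 0, "ty": 0, "tz": 0, "wx": 0, "wy": 0, "wz": 0}]}}

```text
time_s: 18.45
ee_pos: [530.2, -60.6, 28.0]
ee_rot: [179.9, -44.4, 10.9]
force: [0.6, -1.5, -2.2]
gripper_width: 55.8
gripper_force: 39.9
```

{"method": "move_arm", "body": {"plan": [{"tx": -0.07, "ty": 0, "tz": 0.07, "wx": 0, "wy": 0, "wz": 0}, {"tx": 0, "ty": 0, "tz": 0, "wx": 0, "wy": 0, "wz": 0}]}}

```text
time_s: 18.62
ee_pos: [530.1, -60.7, 26.9]
ee_rot: [179.9, -44.4, 10.9]
force: [-0.4, -0.8, -1.6]
gripper_width: 55.7
gripper_force: 39.9
```

```bash
python3 -c "
from plan import *
np.set_printoptions(suppress=True,precision=4)
plan((530,-60,26),(180,-44.3,10.8),1)"
```

```text
now 18.6167 [530.0778 -60.6586  26.891 ] [179.9312 -44.3853  10.8812] force [-0.4161 -0.7646 -1.5684] w 55.6831749048402 q [-23.0941  21.0296 143.1308 133.003   32.2181 -73.4895]
rot/row [ 0.0002 -0.0015  0.001 ]
[-0.06 -0.07  0.07]
```

{"method": "move_arm", "body": {"plan": [{"tx": -0.07, "ty": 0, "tz": 0.07, "wx": 0, "wy": 0, "wz": 0}, {"tx": 0, "ty": 0, "tz": 0, "wx": 0, "wy": 0, "wz": 0}]}}

```text
time_s: 18.78
ee_pos: [530.2, -60.7, 26.1]
ee_rot: [179.9, -44.4, 10.9]
force: [-0.7, -0.7, -0.9]
gripper_width: 55.5
gripper_force: 39.9
```

{"method": "move_arm", "body": {"plan": [{"tx": -0.06, "ty": 0, "tz": 0.06, "wx": 0, "wy": 0, "wz": 0}, {"tx": 0, "ty": 0, "tz": 0, "wx": 0, "wy": 0, "wz": 0}]}}

```text
time_s: 18.95
ee_pos: [530.6, -60.6, 26.1]
ee_rot: [179.9, -44.6, 10.9]
force: [-3.5, -1.2, 6.3]
gripper_width: 55.3
gripper_force: 40.0
```

Contact made (force +6 N). I'll release, rise clear and turn the tool to vertical.

{"method": "move_arm", "body": {"plan": [{"tx": 0, "ty": 0, "tz": 0, "wx": 0, "wy": 0, "wz": 0}, {"tx": 0, "ty": 0, "tz": 0, "wx": 0, "wy": 0, "wz": 0}, {"tx": 0, "ty": 0, "tz": 0, "wx": 0, "wy": 0, "wz": 0}, {"tx": 0, "ty": 0, "tz": 0, "wx": 0, "wy": 0, "wz": 0}, {"tx": 0.7, "ty": 0, "tz": -0.7, "wx": 0, "wy": 0, "wz": 0}, {"tx": 1.2, "ty": 0, "tz": -1.2, "wx": 0, "wy": 0, "wz": 0}, {"tx": 1.6, "ty": 0, "tz": -1.6, "wx": 0, "wy": 0, "wz": 0}, {"tx": 1.6, "ty": 0, "tz": -1.6, "wx": 0, "wy": 0, "wz": 0}, {"tx": 1.6, "ty": 0, "tz": -1.6, "wx": 0, "wy": 0, "wz": 0}, {"tx": 1.6, "ty": 0, "tz": -1.6, "wx": 0, "wy": 0, "wz": 0}, {"tx": 1.6, "ty": 0, "tz": -1.6, "wx": 0, "wy": 0, "wz": 0}], "gripper": 9.12}}

```text
time_s: 19.87
ee_pos: [531.3, -59.3, 157.6]
ee_rot: [-179.9, -44.4, 10.9]
force: [-0.3, 0.3, -0.2]
gripper_width: 91.0
gripper_force: 0.0
```

{"method": "move_arm", "body": {"plan": [{"tx": 0, "ty": 0, "tz": 0, "wx": 0, "wy": -0.097, "wz": 0}, {"tx": 0, "ty": 0, "tz": 0, "wx": 0, "wy": -0.097, "wz": 0}, {"tx": 0, "ty": 0, "tz": 0, "wx": 0, "wy": -0.097, "wz": 0}, {"tx": 0, "ty": 0, "tz": 0, "wx": 0, "wy": -0.097, "wz": 0}, {"tx": 0, "ty": 0, "tz": 0, "wx": 0, "wy": -0.097, "wz": 0}, {"tx": 0, "ty": 0, "tz": 0, "wx": 0, "wy": -0.097, "wz": 0}, {"tx": 0, "ty": 0, "tz": 0, "wx": 0, "wy": -0.097, "wz": 0}, {"tx": 0, "ty": 0, "tz": 0, "wx": 0, "wy": -0.097, "wz": 0}, {"tx": 0, "ty": 0, "tz": 0, "wx": 0, "wy": 0, "wz": 0}, {"tx": 0, "ty": 0, "tz": 0, "wx": 0, "wy": 0, "wz": 0}]}}

```text
time_s: 20.7
ee_pos: [533.2, -46.2, 155.4]
ee_rot: [-178.3, -13.1, 12.2]
force: [-0.0, 0.3, -0.5]
gripper_width: 91.0
gripper_force: 0.0
```

Run:
```python
from plan import *
import pickle
t=grab('top'); w=grab('wrist','w6.png'); s=grab('scene'); pickle.dump((t,w,s),open('f6.pkl','wb'))
y,b=masks(w); m=(y|b).astype(np.uint8)
c=[k for k in cv2.findContours(m,0,2)[0] if cv2.contourArea(k)>3000]
for k in c:
    P=np.array([onz(w,*q,50)[:2] for q in k[:,0].astype(float)],np.float32); print('wrist',cv2.boundingRect(k),cv2.minAreaRect(P))
n,l,q,cc=cv2.connectedComponentsWithStats(b.astype(np.uint8)); print([(cc[i],q[i,4],onz(w,*cc[i],50)) for i in range(1,n) if q[i,4]>500])
for f,nm in((t,'top'),(s,'scene')):
    yb=masks(f)[1]; n,l,q,cc=cv2.connectedComponentsWithStats(yb.astype(np.uint8)); print(nm,[(cc[i],q[i,4]) for i in range(1,n) if 40<q[i,4]<400])
plan((552.7,-55.6,150),(180,0,10.8),4)
```

```text
wrist (301, 399, 210, 19) ((420.40582275390625, -141.62432861328125), (15.745295524597168, 178.3335418701172), 13.502033233642578)
wrist (306, 165, 69, 142) ((552.4030151367188, -54.88161087036133), (118.84842681884766, 56.25648880004883), 11.237723350524902)
wrist (0, 0, 93, 160) ((632.5849609375, 229.2972412109375), (70.75068664550781, 139.53367614746094), 85.02369689941406)
[(array([31.21, 64.98]), np.int32(2833), array([636.59, 230.09,  50.  ])), (array([339.63, 236.31]), np.int32(2296), array([552.24, -54.96,  50.  ]))]
top [(array([552.5,  79. ]), np.int32(42)), (array([475.,  80.]), np.int32(41)), (array([245.92, 241.11]), np.int32(215))]
scene [(array([457.13,  59.39]), np.int32(150)), (array([439.22,  62.34]), np.int32(86)), (array([96.9, 70.3]), np.int32(84)), (array([346.64, 191.88]), np.int32(92))]
now 20.85 [530.72 -46.73 154.82] [-178.24  -13.02   12.07] force [-0.02 -0.06  0.27] w 91.28938634331392 q [-10.77   9.99 107.86   8.55  51.11  62.23]
rot/row [-0.01 -0.06  0.01]
[0.45 0.34 0.22]
[0.47 0.33 0.19]
[0.48 0.33 0.17]
[0.49 0.32 0.15]
```

Carton stands at (552.4,-54.9), yaw about 11°. I'll level the tool over it.

{"method": "move_arm", "body": {"plan": [{"tx": 0.45, "ty": 0.34, "tz": 0.22, "wx": -0.007, "wy": -0.057, "wz": 0.006}, {"tx": 0.47, "ty": 0.33, "tz": 0.19, "wx": -0.007, "wy": -0.057, "wz": 0.006}, {"tx": 0.48, "ty": 0.33, "tz": 0.17, "wx": -0.007, "wy": -0.057, "wz": 0.006}, {"tx": 0.49, "ty": 0.32, "tz": 0.15, "wx": -0.007, "wy": -0.057, "wz": 0.006}, {"tx": 0, "ty": 0, "tz": 0, "wx": 0, "wy": 0, "wz": 0}, {"tx": 0, "ty": 0, "tz": 0, "wx": 0, "wy": 0, "wz": 0}]}}

```text
time_s: 21.35
ee_pos: [553.9, -55.6, 150.2]
ee_rot: [-179.7, 0.0, 11.0]
force: [0.2, 0.3, -1.1]
gripper_width: 91.0
gripper_force: 0.0
```

Run:
```python
from plan import *
np.set_printoptions(suppress=True,precision=4)
w=grab('wrist')
y,b=masks(w); m=(y|b).astype(np.uint8)
for k in cv2.findContours(m,0,2)[0]:
  if cv2.contourArea(k)>3000:
    P=np.array([onz(w,*q,50)[:2] for q in k[:,0].astype(float)],np.float32); print('wrist',cv2.boundingRect(k),cv2.minAreaRect(P))
n,l,q,cc=cv2.connectedComponentsWithStats(b.astype(np.uint8)); print([(q[i,4],onz(w,*cc[i],50)) for i in range(1,n) if q[i,4]>500])
plan((552.4,-54.9,14),(180,0,11.0),10)
```

```text
wrist (301, 393, 339, 25) ((413.1217041015625, -225.08114624023438), (27.16291046142578, 317.93426513671875), 11.247349739074707)
wrist (284, 158, 71, 141) ((553.2412109375, -54.609580993652344), (119.01161193847656, 56.057098388671875), 11.124430656433105)
[(np.int32(2313), array([552.5174, -54.7084,  50.    ]))]
now 21.4 [553.2001 -55.6757 150.4428] [-179.7297    0.0282   10.9336] force [-0.2358  0.0398 -0.3726] w 91.02949629599115 q [-7.0933 18.2311 95.5622  0.2711 66.3173 71.864 ]
rot/row [-0.0005  0.     -0.0001]
[-0.01 -0.    1.36]
[-0.01 -0.    1.36]
[-0.01 -0.    1.36]
[-0.01 -0.    1.36]
[-0.01 -0.01  1.36]
[-0.01 -0.01  1.36]
[-0.01 -0.01  1.36]
[-0.01 -0.01  1.36]
[-0.01 -0.01  1.36]
[-0.01 -0.01  1.36]
```

{"method": "move_arm", "body": {"plan": [{"tx": 0, "ty": -0.08, "tz": 1.4, "wx": 0, "wy": 0, "wz": 0}, {"tx": 0, "ty": 0, "tz": 1.8, "wx": 0, "wy": 0, "wz": 0}, {"tx": 0, "ty": 0, "tz": 1.8, "wx": 0, "wy": 0, "wz": 0}, {"tx": 0, "ty": 0, "tz": 1.8, "wx": 0, "wy": 0, "wz": 0}, {"tx": 0, "ty": 0, "tz": 1.8, "wx": 0, "wy": 0, "wz": 0}, {"tx": 0, "ty": 0, "tz": 1.8, "wx": 0, "wy": 0, "wz": 0}, {"tx": 0, "ty": 0, "tz": 1.8, "wx": 0, "wy": 0, "wz": 0}, {"tx": 0, "ty": 0, "tz": 1.4, "wx": 0, "wy": 0, "wz": 0}, {"tx": 0, "ty": 0, "tz": 0, "wx": 0, "wy": 0, "wz": 0}, {"tx": 0, "ty": 0, "tz": 0, "wx": 0, "wy": 0, "wz": 0}]}}

```text
time_s: 22.23
ee_pos: [552.9, -54.6, 15.1]
ee_rot: [-179.8, 0.0, 10.9]
force: [0.7, -0.2, 0.8]
gripper_width: 91.0
gripper_force: 0.0
```

{"method": "move_arm", "body": {"plan": [{"tx": 0, "ty": 0, "tz": 0, "wx": 0, "wy": 0, "wz": 0}, {"tx": 0, "ty": 0, "tz": 0, "wx": 0, "wy": 0, "wz": 0}, {"tx": 0, "ty": 0, "tz": 0, "wx": 0, "wy": 0, "wz": 0}, {"tx": 0, "ty": 0, "tz": 0, "wx": 0, "wy": 0, "wz": 0}, {"tx": 0, "ty": 0, "tz": 0, "wx": 0, "wy": 0, "wz": 0}, {"tx": 0, "ty": 0, "tz": 0, "wx": 0, "wy": 0, "wz": 0}, {"tx": 0, "ty": 0, "tz": 0, "wx": 0, "wy": 0, "wz": 0}, {"tx": 0, "ty": 0, "tz": 0, "wx": 0, "wy": 0, "wz": 0}, {"tx": 0, "ty": 0, "tz": 0, "wx": 0, "wy": 0, "wz": 0}, {"tx": 0, "ty": 0, "tz": 0, "wx": 0, "wy": 0, "wz": 0}], "gripper": 4.0, "force": 30}}

```text
time_s: 23.07
ee_pos: [554.8, -54.5, 15.5]
ee_rot: [-179.8, -0.1, 11.0]
force: [-1.4, -1.3, 4.1]
gripper_width: 55.9
gripper_force: 30.0
```

{"method": "move_arm", "body": {"plan": [{"tx": 0, "ty": 0, "tz": -0.6, "wx": 0, "wy": 0, "wz": 0}, {"tx": 0, "ty": 0, "tz": -1.2, "wx": 0, "wy": 0, "wz": 0}, {"tx": 0, "ty": 0, "tz": -1.8, "wx": 0, "wy": 0, "wz": 0}, {"tx": 0, "ty": 0, "tz": -1.8, "wx": 0, "wy": 0, "wz": 0}, {"tx": 0, "ty": 0, "tz": -1.8, "wx": 0, "wy": 0, "wz": 0}, {"tx": 0, "ty": 0, "tz": -1.8, "wx": 0, "wy": 0, "wz": 0}, {"tx": 0, "ty": 0, "tz": -1.8, "wx": 0, "wy": 0, "wz": 0}, {"tx": 0, "ty": 0, "tz": -1.8, "wx": 0, "wy": 0, "wz": 0}, {"tx": 0, "ty": 0, "tz": -1.4, "wx": 0, "wy": 0, "wz": 0}, {"tx": 0, "ty": 0, "tz": 0, "wx": 0, "wy": 0, "wz": 0}]}}

```text
time_s: 23.9
ee_pos: [556.3, -54.8, 157.8]
ee_rot: [-179.9, -0.3, 10.9]
force: [0.6, 0.1, -1.3]
gripper_width: 55.4
gripper_force: 30.0
```

Run:
```python
from plan import *
np.set_printoptions(suppress=True,precision=4)
w=grab('wrist','w7.png')
y,b=masks(w); st=env.state(); zt=st['ee_pos'][2]-14+50; m=(y|b).astype(np.uint8)
for k in cv2.findContours(m,0,2)[0]:
  if cv2.contourArea(k)>3000:
    P=np.array([onz(w,*q,zt)[:2] for q in k[:,0].astype(float)],np.float32); print('wrist',cv2.boundingRect(k),cv2.minAreaRect(P))
n,l,q,cc=cv2.connectedComponentsWithStats(b.astype(np.uint8)); print([(cc[i],q[i,4],onz(w,*cc[i],zt)-st['ee_pos']) for i in range(1,n) if q[i,4]>500])
plan((500,160,155),(180,0,-10.3),12)
```

```text
wrist (212, 364, 373, 54) ((515.8720703125, -103.48031616210938), (31.865053176879883, 194.27313232421875), 11.108267784118652)
wrist (256, 179, 127, 151) ((578.3025512695312, -49.82815170288086), (72.37355041503906, 56.377098083496094), 10.944541931152344)
wrist (0, 0, 38, 177) ((625.2833251953125, 89.09032440185547), (13.596725463867188, 73.08182525634766), 79.83857727050781)
[(array([319.6525, 304.2285]), np.int32(5732), array([ 0.4735,  0.4383, 36.    ]))]
now 23.95 [555.2554 -54.7824 155.9843] [-179.8238   -0.1588   10.9411] force [-0.6202  0.3149 -2.1928] w 56.265618465760106 q [-6.9556 18.0431 94.991   0.2354 66.8691 72.0107]
rot/row [-0.0003 -0.0002  0.0309]
[-0.11 -1.84  0.01]
[-0.17 -1.84  0.01]
[-0.23 -1.83  0.01]
[-0.28 -1.83  0.01]
[-0.34 -1.82  0.01]
[-0.39 -1.81  0.01]
[-0.45 -1.79  0.01]
[-0.51 -1.78  0.01]
[-0.56 -1.76  0.01]
[-0.61 -1.74  0.01]
[-0.67 -1.72  0.01]
[-0.72 -1.7   0.01]
```

Gripped and lifted, with the carton centred at the TCP to within about 0.5 mm. I'll move beside the column to measure it with the wrist camera.

```bash
python3 -c "
from plan import *
plan((612,55,158),(180,0,-10.3),9)"
```

```text
now 23.95 [555.26 -54.78 155.98] [-179.82   -0.16   10.94] force [-0.62  0.31 -2.19] w 56.265618465760106 q [-6.96 18.04 94.99  0.24 66.87 72.01]
rot/row [-0.   -0.    0.04]
[ 0.85 -1.08 -0.02]
[ 0.81 -1.11 -0.02]
[ 0.76 -1.14 -0.02]
[ 0.71 -1.17 -0.02]
[ 0.66 -1.2  -0.02]
[ 0.61 -1.23 -0.02]
[ 0.56 -1.25 -0.02]
[ 0.51 -1.28 -0.02]
[ 0.46 -1.3  -0.02]
```

{"method": "move_arm", "body": {"plan": [{"tx": 0.85, "ty": -1.08, "tz": -0.02, "wx": 0, "wy": 0, "wz": 0.0412}, {"tx": 0.81, "ty": -1.11, "tz": -0.02, "wx": 0, "wy": 0, "wz": 0.0412}, {"tx": 0.76, "ty": -1.14, "tz": -0.02, "wx": 0, "wy": 0, "wz": 0.0412}, {"tx": 0.71, "ty": -1.17, "tz": -0.02, "wx": 0, "wy": 0, "wz": 0.0412}, {"tx": 0.66, "ty": -1.2, "tz": -0.02, "wx": 0, "wy": 0, "wz": 0.0412}, {"tx": 0.61, "ty": -1.23, "tz": -0.02, "wx": 0, "wy": 0, "wz": 0.0412}, {"tx": 0.56, "ty": -1.25, "tz": -0.02, "wx": 0, "wy": 0, "wz": 0.0412}, {"tx": 0.51, "ty": -1.28, "tz": -0.02, "wx": 0, "wy": 0, "wz": 0.0412}, {"tx": 0.46, "ty": -1.3, "tz": -0.02, "wx": 0, "wy": 0, "wz": 0.0412}, {"tx": 0, "ty": 0, "tz": 0, "wx": 0, "wy": 0, "wz": 0}, {"tx": 0, "ty": 0, "tz": 0, "wx": 0, "wy": 0, "wz": 0}]}}

```text
time_s: 24.87
ee_pos: [610.4, 55.1, 155.4]
ee_rot: [-179.9, 0.2, -10.2]
force: [0.2, -0.7, -1.2]
gripper_width: 56.0
gripper_force: 30.0
```

Run:
```python
from plan import *
import pickle
w=grab('wrist','w8.png'); pickle.dump(w,open('f8.pkl','wb'))
y,b=masks(w); m=(y|b).astype(np.uint8)
for k in cv2.findContours(m,0,2)[0]:
  if cv2.contourArea(k)>1500:
    P=np.array([onz(w,*q,100)[:2] for q in k[:,0].astype(float)],np.float32); print('wrist',cv2.boundingRect(k),cv2.minAreaRect(P), cv2.approxPolyDP(k,4,True)[:,0].tolist())
n,l,q,cc=cv2.connectedComponentsWithStats(b.astype(np.uint8))
t=pickle.load(open('f0.pkl','rb'))['top']
for i in range(1,n):
  if q[i,4]>500: print(cc[i],q[i],onz(w,*cc[i],100),tri(w,cc[i],t,(245.9,241.15)))
plan((623.5,190,150),(180,0,-10.3),8)
```

```text
wrist (212, 364, 373, 54) ((480.51019287109375, 14.541748046875), (303.6835632324219, 50.15617370605469), 79.97260284423828) [[212, 416], [584, 417], [561, 393], [454, 393], [455, 399], [375, 400], [375, 364], [265, 364], [266, 400], [219, 399]]
wrist (256, 179, 127, 151) ((601.9517822265625, 57.5512809753418), (87.96912384033203, 112.86219024658203), 79.90936279296875) [[257, 183], [262, 328], [377, 329], [381, 183]]
wrist (79, 173, 104, 133) ((636.95947265625, 185.29092407226562), (61.57587432861328, 97.09364318847656), 79.84236907958984) [[81, 175], [90, 238], [169, 239], [89, 240], [96, 278], [174, 279], [98, 280], [102, 304], [113, 297], [182, 296], [168, 175]]
wrist (373, 0, 99, 39) ((740.17333984375, -29.488265991210938), (58.450931549072266, 20.15320587158203), 79.73856353759766) [[373, 23], [386, 32], [403, 16], [406, 31], [415, 35], [434, 22], [436, 32], [447, 38], [468, 24], [471, 12], [462, 0], [444, 0], [448, 4], [439, 13], [435, 0], [414, 0], [405, 13], [403, 0], [379, 0]]
[131.29 258.93] [  89  240   85   39 3070] [625.31 190.   100.  ] (array([623.8 , 190.74,  97.6 ]), np.float64(2.2447687724099445))
[319.79 304.25] [ 260  279  120   51 5742] [566.61  63.61 100.  ] (array([627.31, 106.59, 252.12]), np.float64(114.44761470966138))
now 24.9167 [610.32  54.57 155.72] [-179.88    0.22  -10.22] force [-0.23 -0.4  -1.08] w 56.022398829125486 q [  3.93  23.03  87.3    0.19  69.85 104.09]
rot/row [-0.  0.  0.]
[-0.14 -1.7   0.08]
[-0.14 -1.7   0.08]
[-0.14 -1.7   0.07]
[-0.14 -1.7   0.07]
[-0.14 -1.7   0.07]
[-0.14 -1.7   0.07]
[-0.14 -1.7   0.07]
[-0.14 -1.7   0.07]
```

View pics/w8.png

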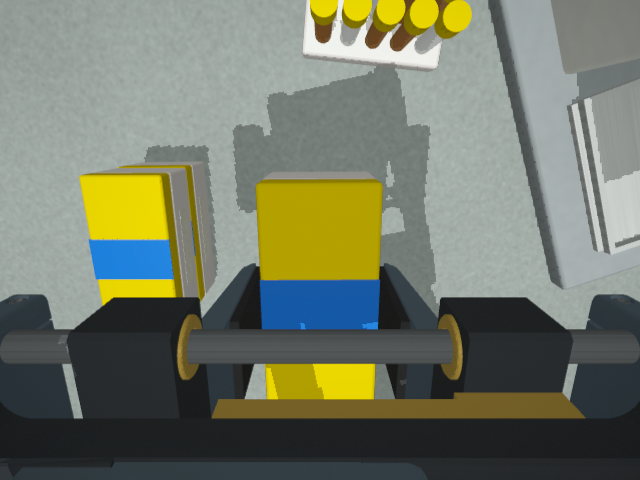

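The column's top face spans far edge (81–168, 175) and stripe rows 240–278. The carried carton is at 257–381, parallel to it. Now the exact centre and yaw from those edges.

Run:
```python
from plan import *
import pickle
w=pickle.load(open('f8.pkl','rb')); y,b=masks(w); m=y|b
a=np.radians(-10.3); X=np.array([np.cos(a),np.sin(a),0]);Y=np.array([-X[1],X[0],0])
L=[];Rr=[]
for r in range(185,292,10):
    uu=np.nonzero(m[r,60:200])[0]+60; 
    seg=np.split(uu,np.nonzero(np.diff(uu)>1)[0]+1)[0]
    p,q=onz(w,seg.min()-.5,r,100),onz(w,seg.max()+.5,r,100); L.append(p);Rr.append(q); print(r,seg.min(),seg.max(),p@Y,q@Y,p@Y-q@Y)
for S in(L,Rr):
    S=np.array(S); k=np.polyfit(S[:,0],S[:,1],1); print('yaw',np.degrees(np.arctan(k[0])))
f=[];s=[]
for u in range(100,165,8):
    v=np.nonzero(m[150:250,u])[0]+150; v2=np.nonzero(b[:330,u])[0]
    f.append(onz(w,u,v.min()-.5,100)@X); s.append([onz(w,u,v2.min()-.5,100)@X,onz(w,u,v2.max()+.5,100)@X])
s=np.array(s); print('far X',np.array(f)-60,'stripe',s.mean(1),np.diff(s,axis=1).ravel())
c0=np.array([623.5,190,0]); print('nominal',c0@X,c0@Y)
```

```text
185 81 169 325.61561355753884 265.44665055956114 60.1689629979777
195 82 170 326.1598560822558 265.5297328371047 60.63012324515114
205 84 171 326.02543918509275 265.6140972437147 60.411341941378055
215 86 172 325.8889326523839 265.6997736889755 60.18915896340843
225 88 174 325.7502873744122 265.09012009268497 60.66016728172724
235 90 175 325.6094526904363 265.17301041232247 60.436442278113816
245 90 176 326.8842543878305 265.2572206236054 61.627033764225075
255 92 177 326.7502545600946 265.3427825051919 61.40747205490271
265 94 171 326.6140873028339 270.46458107318546 56.149506229648466
275 95 172 327.2019965626527 270.5940214965319 56.60797506612079
285 99 180 325.6027852575178 265.60791163839315 59.99487361912463
yaw -10.912062224268935
yaw -12.765158662920348
far X [582.4  582.41 582.43 587.05 587.06 587.72 587.73 587.74 587.75] stripe [580.9  580.92 580.94 580.95 580.97 580.99 581.   581.02 580.67] [-29.56 -29.56 -29.55 -29.55 -29.55 -29.54 -29.54 -29.54 -28.8 ]
nominal 579.4799002794567 298.4213383324169
```

{"method": "move_arm", "body": {"plan": [{"tx": -0.12, "ty": -1.0, "tz": 0, "wx": 0, "wy": 0, "wz": 0}, {"tx": -0.13, "ty": -1.8, "tz": 0, "wx": 0, "wy": 0, "wz": 0}, {"tx": -0.13, "ty": -1.8, "tz": 0, "wx": 0, "wy": 0, "wz": 0}, {"tx": -0.13, "ty": -1.8, "tz": 0, "wx": 0, "wy": 0, "wz": 0}, {"tx": -0.13, "ty": -1.8, "tz": 0.1, "wx": 0, "wy": 0, "wz": 0}, {"tx": -0.13, "ty": -1.8, "tz": 0.1, "wx": 0, "wy": 0, "wz": 0}, {"tx": -0.13, "ty": -1.8, "tz": 0.1, "wx": 0, "wy": 0, "wz": 0}, {"tx": -0.13, "ty": -1.7, "tz": 0.1, "wx": 0, "wy": 0, "wz": 0}, {"tx": 0, "ty": 0, "tz": 0, "wx": 0, "wy": 0, "wz": 0}, {"tx": 0, "ty": 0, "tz": 0, "wx": 0, "wy": 0, "wz": 0}, {"tx": 0, "ty": 0, "tz": 0, "wx": 0, "wy": 0, "wz": 0}]}}

```text
time_s: 25.83
ee_pos: [625.1, 189.0, 153.6]
ee_rot: [-179.9, 0.1, -10.3]
force: [0.2, -0.3, -1.7]
gripper_width: 55.7
gripper_force: 30.0
```

```bash
python3 -c "
from plan import *
np.set_printoptions(suppress=True,precision=4)
plan((624.4,189.4,121),(180,0,-10.4),6)
t=grab('scene','s9.png')"
```

```text
now 25.8333 [625.1369 189.0081 153.5545] [-179.8549    0.077   -10.2965] force [ 0.1641 -0.3419 -1.7127] w 55.72178165025812 q [ 15.7229  26.6155  81.7307   0.173   71.6594 115.965 ]
rot/row [-0.0004  0.0002  0.0003]
[-0.01 -0.    0.54]
[-0.01 -0.    0.54]
[-0.01 -0.    0.54]
[-0.01 -0.    0.54]
[-0.01 -0.    0.54]
[-0.01 -0.    0.54]
```

{"method": "move_arm", "body": {"plan": [{"tx": -0.01, "ty": 0, "tz": 0.54, "wx": 0, "wy": 0, "wz": 0.0003}, {"tx": -0.01, "ty": 0, "tz": 0.54, "wx": 0, "wy": 0, "wz": 0.0003}, {"tx": -0.01, "ty": 0, "tz": 0.54, "wx": 0, "wy": 0, "wz": 0.0003}, {"tx": -0.01, "ty": 0, "tz": 0.54, "wx": 0, "wy": 0, "wz": 0.0003}, {"tx": -0.01, "ty": 0, "tz": 0.54, "wx": 0, "wy": 0, "wz": 0.0003}, {"tx": -0.01, "ty": 0, "tz": 0.54, "wx": 0, "wy": 0, "wz": 0.0003}, {"tx": 0, "ty": 0, "tz": 0.15, "wx": 0, "wy": 0, "wz": 0}, {"tx": 0, "ty": 0, "tz": 0.15, "wx": 0, "wy": 0, "wz": 0}, {"tx": 0, "ty": 0, "tz": 0, "wx": 0, "wy": 0, "wz": 0}, {"tx": 0, "ty": 0, "tz": 0, "wx": 0, "wy": 0, "wz": 0}]}}

```text
time_s: 26.72
ee_pos: [625.0, 189.8, 118.5]
ee_rot: [-179.8, 0.0, -10.4]
force: [0.5, 0.1, -1.1]
gripper_width: 56.3
gripper_force: 30.0
```

{"method": "move_arm", "body": {"plan": [{"tx": 0, "ty": 0, "tz": 0.1, "wx": 0, "wy": 0, "wz": 0}, {"tx": 0, "ty": 0, "tz": 0, "wx": 0, "wy": 0, "wz": 0}]}}

```text
time_s: 26.88
ee_pos: [624.9, 189.8, 117.5]
ee_rot: [-179.8, 0.0, -10.4]
force: [-0.3, 0.0, -1.7]
gripper_width: 55.7
gripper_force: 30.0
```

{"method": "move_arm", "body": {"plan": [{"tx": 0, "ty": 0, "tz": 0.1, "wx": 0, "wy": 0, "wz": 0}, {"tx": 0, "ty": 0, "tz": 0, "wx": 0, "wy": 0, "wz": 0}]}}

```text
time_s: 27.05
ee_pos: [624.8, 189.8, 116.3]
ee_rot: [-179.8, 0.1, -10.4]
force: [-0.4, -0.2, -1.9]
gripper_width: 55.9
gripper_force: 30.0
```

{"method": "move_arm", "body": {"plan": [{"tx": 0, "ty": 0, "tz": 0.08, "wx": 0, "wy": 0, "wz": 0}, {"tx": 0, "ty": 0, "tz": 0, "wx": 0, "wy": 0, "wz": 0}]}}

```text
time_s: 27.22
ee_pos: [624.9, 189.8, 115.6]
ee_rot: [-179.8, 0.0, -10.4]
force: [0.0, 0.5, -2.0]
gripper_width: 55.5
gripper_force: 30.0
```

{"method": "move_arm", "body": {"plan": [{"tx": 0, "ty": 0, "tz": 0.06, "wx": 0, "wy": 0, "wz": 0}, {"tx": 0, "ty": 0, "tz": 0, "wx": 0, "wy": 0, "wz": 0}]}}

```text
time_s: 27.38
ee_pos: [624.9, 189.8, 115.5]
ee_rot: [-179.8, 0.0, -10.4]
force: [-0.3, 0.3, 1.9]
gripper_width: 55.9
gripper_force: 30.0
```

Contact. I'll release and check before rising.

{"method": "move_arm", "body": {"plan": [{"tx": 0, "ty": 0, "tz": 0, "wx": 0, "wy": 0, "wz": 0}, {"tx": 0, "ty": 0, "tz": 0, "wx": 0, "wy": 0, "wz": 0}, {"tx": 0, "ty": 0, "tz": 0, "wx": 0, "wy": 0, "wz": 0}, {"tx": 0, "ty": 0, "tz": 0, "wx": 0, "wy": 0, "wz": 0}, {"tx": 0, "ty": 0, "tz": 0, "wx": 0, "wy": 0, "wz": 0}, {"tx": 0, "ty": 0, "tz": 0, "wx": 0, "wy": 0, "wz": 0}], "gripper": 8.6}}

```text
time_s: 27.88
ee_pos: [624.8, 189.8, 114.9]
ee_rot: [-179.8, 0.1, -10.4]
force: [-0.3, 0.6, 0.4]
gripper_width: 85.9
gripper_force: 0.0
```

{"method": "move_arm", "body": {"plan": [{"tx": 0, "ty": 0, "tz": -0.4, "wx": 0, "wy": 0, "wz": 0}, {"tx": 0, "ty": 0, "tz": -1.0, "wx": 0, "wy": 0, "wz": 0}, {"tx": 0, "ty": 0, "tz": -1.5, "wx": 0, "wy": 0, "wz": 0}, {"tx": 0, "ty": 0, "tz": -2.0, "wx": 0, "wy": 0, "wz": 0}, {"tx": 0, "ty": 0, "tz": -2.0, "wx": 0, "wy": 0, "wz": 0}, {"tx": 0, "ty": 0, "tz": -2.0, "wx": 0, "wy": 0, "wz": 0}, {"tx": 0, "ty": 0, "tz": -2.0, "wx": 0, "wy": 0, "wz": 0}, {"tx": 0, "ty": 0, "tz": -2.0, "wx": 0, "wy": 0, "wz": 0}, {"tx": 0, "ty": 0, "tz": -2.0, "wx": 0, "wy": 0, "wz": 0}, {"tx": 0, "ty": 0, "tz": 0, "wx": 0, "wy": 0, "wz": 0}]}}

```text
time_s: 28.72
ee_pos: [626.9, 189.8, 269.9]
ee_rot: [-179.6, -0.5, -10.4]
force: [-0.4, -0.6, 0.6]
gripper_width: 85.9
gripper_force: 0.0
```

Run:
```python
from plan import *
import pickle
w=grab('wrist','w10.png'); s=grab('scene','s10.png'); pickle.dump((w,s),open('f10.pkl','wb'))
y,b=masks(w); m=(y|b).astype(np.uint8)
for k in cv2.findContours(m,0,2)[0]:
  if cv2.contourArea(k)>3000:
    P=np.array([onz(w,*q,150)[:2] for q in k[:,0].astype(float)],np.float32); print('wrist',cv2.boundingRect(k),cv2.minAreaRect(P))
n,l,q,cc=cv2.connectedComponentsWithStats(b.astype(np.uint8))
for i in range(1,n):
  if q[i,4]>500: print('stripe',onz(w,*cc[i],150))
bs=masks(s)[1]; n,l,q,cc=cv2.connectedComponentsWithStats(bs.astype(np.uint8)); print([(cc[i],q[i,4]) for i in range(1,n) if 40<q[i,4]<400])
print('expect scene stripe',proj(s,(624.4,189.8,150)),'orig column stripe',proj(s,(624.4,189.8,100)))
plan((550,-30,300),(180,0,10.8),12)
```

```text
wrist (288, 393, 350, 25) ((419.82916259765625, 85.13648223876953), (348.8389587402344, 28.59859848022461), 80.03067779541016)
wrist (288, 161, 66, 54) ((659.8593139648438, 184.4712677001953), (55.414302825927734, 45.02558135986328), 79.68494415283203)
wrist (459, 0, 127, 60) ((750.593505859375, 14.114994049072266), (90.58319091796875, 40.112953186035156), 79.41754150390625)
stripe [622.33 190.92 150.  ]
[(array([439.96,  58.06]), np.int32(109)), (array([457.14,  59.03]), np.int32(154)), (array([96.86, 70.34]), np.int32(80)), (array([346.62, 176.55]), np.int32(89))]
expect scene stripe (np.float64(347.3372736238716), np.float64(176.2471566958419)) orig column stripe (np.float64(346.6520983492947), np.float64(190.938583873506))
now 28.8167 [625.11 189.35 265.14] [-179.75   -0.07  -10.4 ] force [-0.85  1.11 -0.21] w 86.12242484066685 q [ 15.73  23.71  70.58   0.2   85.53 116.12]
rot/row [-0.   -0.   -0.03]
[-0.29  1.91 -0.3 ]
[-0.34  1.9  -0.3 ]
[-0.4   1.89 -0.3 ]
[-0.46  1.88 -0.3 ]
[-0.52  1.86 -0.3 ]
[-0.58  1.84 -0.3 ]
[-0.63  1.83 -0.29]
[-0.69  1.8  -0.29]
[-0.74  1.78 -0.29]
[-0.8   1.76 -0.29]
[-0.85  1.73 -0.29]
[-0.91  1.71 -0.29]
```

Carton let go; its scene stripe is at (346.6,176.6), about 2 mm from directly above the column. On to the lever.

```bash
python3 -c "
from plan import *
np.set_printoptions(suppress=True,precision=4)
plan((505,-270,340),(180,0,10.8),14)"
```

```text
now 28.8167 [625.1115 189.3545 265.1352] [-179.7465   -0.0695  -10.4001] force [-0.8542  1.1149 -0.2142] w 86.12242484066685 q [ 15.7346  23.7131  70.5794   0.1976  85.5334 116.1195]
rot/row [-0.0003 -0.0001 -0.0264]
[-0.25  3.38 -0.55]
[-0.34  3.37 -0.55]
[-0.43  3.36 -0.55]
[-0.52  3.35 -0.55]
[-0.61  3.33 -0.55]
[-0.69  3.32 -0.54]
[-0.78  3.3  -0.54]
[-0.87  3.28 -0.54]
[-0.96  3.25 -0.54]
[-1.04  3.23 -0.54]
[-1.13  3.2  -0.54]
[-1.21  3.17 -0.54]
[-1.29  3.13 -0.54]
[-1.38  3.1  -0.54]
```

{"method": "move_arm", "body": {"plan": [{"tx": -0.25, "ty": 3.38, "tz": -0.55, "wx": 0, "wy": 0, "wz": -0.0264}, {"tx": -0.34, "ty": 3.37, "tz": -0.55, "wx": 0, "wy": 0, "wz": -0.0264}, {"tx": -0.43, "ty": 3.36, "tz": -0.55, "wx": 0, "wy": 0, "wz": -0.0264}, {"tx": -0.52, "ty": 3.35, "tz": -0.55, "wx": 0, "wy": 0, "wz": -0.0264}, {"tx": -0.61, "ty": 3.33, "tz": -0.55, "wx": 0, "wy": 0, "wz": -0.0264}, {"tx": -0.69, "ty": 3.32, "tz": -0.54, "wx": 0, "wy": 0, "wz": -0.0264}, {"tx": -0.78, "ty": 3.3, "tz": -0.54, "wx": 0, "wy": 0, "wz": -0.0264}, {"tx": -0.87, "ty": 3.28, "tz": -0.54, "wx": 0, "wy": 0, "wz": -0.0264}, {"tx": -0.96, "ty": 3.25, "tz": -0.54, "wx": 0, "wy": 0, "wz": -0.0264}, {"tx": -1.04, "ty": 3.23, "tz": -0.54, "wx": 0, "wy": 0, "wz": -0.0264}, {"tx": -1.13, "ty": 3.2, "tz": -0.54, "wx": 0, "wy": 0, "wz": -0.0264}, {"tx": -1.21, "ty": 3.17, "tz": -0.54, "wx": 0, "wy": 0, "wz": -0.0264}], "gripper": 9.12}}

```text
time_s: 29.82
ee_pos: [520.5, -205.8, 326.6]
ee_rot: [-179.7, 0.1, 7.8]
force: [0.3, 1.1, -0.7]
gripper_width: 91.2
gripper_force: 0.0
```

{"method": "move_arm", "body": {"plan": [{"tx": -1.29, "ty": 3.13, "tz": -0.54, "wx": 0, "wy": 0, "wz": -0.0264}, {"tx": -1.38, "ty": 3.1, "tz": -0.54, "wx": 0, "wy": 0, "wz": -0.0264}, {"tx": 0, "ty": 0, "tz": 0, "wx": 0, "wy": 0.098, "wz": 0}, {"tx": 0, "ty": 0, "tz": 0, "wx": 0, "wy": 0.098, "wz": 0}, {"tx": 0, "ty": 0, "tz": 0, "wx": 0, "wy": 0.098, "wz": 0}, {"tx": 0, "ty": 0, "tz": 0, "wx": 0, "wy": 0.098, "wz": 0}, {"tx": 0, "ty": 0, "tz": 0, "wx": 0, "wy": 0.098, "wz": 0}, {"tx": 0, "ty": 0, "tz": 0, "wx": 0, "wy": 0.098, "wz": 0}, {"tx": 0, "ty": 0, "tz": 0, "wx": 0, "wy": 0.098, "wz": 0}, {"tx": 0, "ty": 0, "tz": 0, "wx": 0, "wy": 0.098, "wz": 0}, {"tx": 0, "ty": 0, "tz": 0, "wx": 0, "wy": 0, "wz": 0}, {"tx": 0, "ty": 0, "tz": 0, "wx": 0, "wy": 0, "wz": 0}]}}

```text
time_s: 30.82
ee_pos: [503.3, -270.1, 336.4]
ee_rot: [-179.4, -44.7, 10.2]
force: [0.5, -0.7, 0.9]
gripper_width: 91.4
gripper_force: 0.0
```

Run:
```python
from plan import *
import pickle
t0=pickle.load(open('f0.pkl','rb'))['top']
w=grab('wrist','w11.png'); t=grab('top','t11.png')
for f,z in((t0,100),(t,150)):
    y,b=masks(f); m=(y|b).astype(np.uint8); m[:200]=0;m[285:]=0;m[:,:215]=0;m[:,280:]=0; b=b&(m>0)
    P=np.array([onz(f,u,v,z)[:2] for v,u in np.argwhere(m)],np.float32); B=np.array([onz(f,u,v,z)[:2] for v,u in np.argwhere(b)])
    print('stack',z,cv2.minAreaRect(P),P.mean(0),'blue',B.mean(0))
h=cv2.cvtColor(w['color'],cv2.COLOR_RGB2HSV);H,S,V=[h[...,i].astype(int) for i in range(3)]
r=((H<8)|(H>172))&(S>150)&(V>70); v,u=np.nonzero(r[:300]); print('red wrist',u.mean(),v.mean(),len(u))
h=cv2.cvtColor(t['color'],cv2.COLOR_RGB2HSV);H,S,V=[h[...,i].astype(int) for i in range(3)]
r2=((H<8)|(H>172))&(S>150)&(V>70); r2[:, :400]=0; r2[:,480:]=0; r2[:200]=0; r2[300:]=0; v2,u2=np.nonzero(r2); print(len(u2))
if len(u2)>10: print('knob tri',tri(w,(u.mean(),v.mean()),t,(u2.mean(),v2.mean())))
print('wrist at z267',onz(w,u.mean(),v.mean(),267))
np.set_printoptions(suppress=True,precision=4)
plan((623,-264,261),(180,-44.6,10.9),12)
```

```text
stack 100 ((623.1793212890625, 188.673095703125), (55.02720642089844, 117.96173858642578), 79.64804077148438) [623.22 188.59] blue [622.97 189.73]
stack 150 ((620.9575805664062, 189.74862670898438), (55.277061462402344, 118.12571716308594), 79.90863037109375) [620.96 189.65] blue [620.31 190.75]
red wrist 338.98957126303594 200.05793742757822 863
123
knob tri (array([ 603.48, -266.99,  268.69]), np.float64(0.11695586104520901))
wrist at z267 [ 604.61 -266.82  267.  ]
now 30.9167 [ 505.2326 -270.5457  338.9952] [-179.7788  -44.8898   10.625 ] force [ 1.0645 -0.392   0.1452] w 91.48255665858956 q [-52.9268   1.3364 104.4114  46.6795  60.5619   7.3994]
rot/row [-0.     -0.0004 -0.0003]
[0.23 0.13 1.15]
[0.23 0.13 1.15]
[0.23 0.13 1.15]
[0.23 0.13 1.15]
[0.23 0.13 1.15]
[0.23 0.13 1.15]
[0.23 0.13 1.15]
[0.23 0.13 1.15]
[0.24 0.13 1.15]
[0.24 0.13 1.15]
[0.24 0.13 1.15]
[0.24 0.13 1.15]
```

Stack is aligned within about 3 mm. The knob is at (604,-267,267). Grip it and bring it down the arc.

{"method": "move_arm", "body": {"plan": [{"tx": 0.31, "ty": 0.13, "tz": 1.15, "wx": 0, "wy": 0, "wz": 0}, {"tx": 0.31, "ty": 0.13, "tz": 1.15, "wx": 0, "wy": 0, "wz": 0}, {"tx": 0.31, "ty": 0.13, "tz": 1.15, "wx": 0, "wy": 0, "wz": 0}, {"tx": 0.31, "ty": 0.13, "tz": 1.15, "wx": 0, "wy": 0, "wz": 0}, {"tx": 0.31, "ty": 0.13, "tz": 1.15, "wx": 0, "wy": 0, "wz": 0}, {"tx": 0.33, "ty": 0.13, "tz": 1.15, "wx": 0, "wy": 0, "wz": 0}, {"tx": 0, "ty": 0.13, "tz": 1.15, "wx": 0, "wy": 0, "wz": 0}, {"tx": 0, "ty": 0.13, "tz": 1.15, "wx": 0, "wy": 0, "wz": 0}, {"tx": 0, "ty": 0.13, "tz": 1.15, "wx": 0, "wy": 0, "wz": 0}, {"tx": 0, "ty": 0.13, "tz": 1.15, "wx": 0, "wy": 0, "wz": 0}, {"tx": 0, "ty": 0.13, "tz": 1.15, "wx": 0, "wy": 0, "wz": 0}, {"tx": 0, "ty": 0.13, "tz": 1.15, "wx": 0, "wy": 0, "wz": 0}]}}

```text
time_s: 31.92
ee_pos: [617.0, -264.5, 253.0]
ee_rot: [-179.7, -44.9, 10.6]
force: [0.2, -0.3, 0.1]
gripper_width: 91.3
gripper_force: 0.0
```

{"method": "move_arm", "body": {"plan": [{"tx": 0, "ty": 0, "tz": 0, "wx": 0, "wy": 0, "wz": 0}, {"tx": 0, "ty": 0, "tz": 0, "wx": 0, "wy": 0, "wz": 0}, {"tx": 0, "ty": 0, "tz": 0, "wx": 0, "wy": 0, "wz": 0}, {"tx": 0, "ty": 0, "tz": 0, "wx": 0, "wy": 0, "wz": 0}, {"tx": 0, "ty": 0, "tz": 0, "wx": 0, "wy": 0, "wz": 0}, {"tx": 0, "ty": 0, "tz": 0, "wx": 0, "wy": 0, "wz": 0}, {"tx": 0, "ty": 0, "tz": 0, "wx": 0, "wy": 0, "wz": 0}, {"tx": 0, "ty": 0, "tz": 0, "wx": 0, "wy": 0, "wz": 0}, {"tx": 0, "ty": 0, "tz": 0, "wx": 0, "wy": 0, "wz": 0}, {"tx": 0, "ty": 0, "tz": 0, "wx": 0, "wy": 0, "wz": 0}, {"tx": 0, "ty": 0, "tz": 0, "wx": 0, "wy": 0, "wz": 0}, {"tx": 0, "ty": 0, "tz": 0, "wx": 0, "wy": 0, "wz": 0}], "gripper": 2.0, "force": 20}}

```text
time_s: 32.92
ee_pos: [616.5, -265.1, 254.1]
ee_rot: [-179.8, -44.9, 10.6]
force: [0.7, -2.2, -0.1]
gripper_width: 28.1
gripper_force: 20.0
```

{"method": "move_arm", "body": {"plan": [{"tx": -0.55, "ty": 0, "tz": -0.29, "wx": 0, "wy": 0, "wz": 0}, {"tx": -0.57, "ty": 0, "tz": -0.26, "wx": 0, "wy": 0, "wz": 0}, {"tx": -0.58, "ty": 0, "tz": -0.22, "wx": 0, "wy": 0, "wz": 0}, {"tx": -0.59, "ty": 0, "tz": -0.18, "wx": 0, "wy": 0, "wz": 0}, {"tx": -0.61, "ty": 0, "tz": -0.14, "wx": 0, "wy": 0, "wz": 0}, {"tx": -0.61, "ty": 0, "tz": -0.1, "wx": 0, "wy": 0, "wz": 0}, {"tx": -0.62, "ty": 0, "tz": -0.06, "wx": 0, "wy": 0, "wz": 0}, {"tx": -0.62, "ty": 0, "tz": -0.02, "wx": 0, "wy": 0, "wz": 0}, {"tx": -0.62, "ty": 0, "tz": 0.02, "wx": 0, "wy": 0, "wz": 0}, {"tx": -0.62, "ty": 0, "tz": 0.06, "wx": 0, "wy": 0, "wz": 0}, {"tx": -0.61, "ty": 0, "tz": 0.1, "wx": 0, "wy": 0, "wz": 0}, {"tx": -0.61, "ty": 0, "tz": 0.14, "wx": 0, "wy": 0, "wz": 0}]}}

```text
time_s: 33.92
ee_pos: [559.2, -275.1, 209.2]
ee_rot: [-179.7, -44.9, 10.6]
force: [-0.0, 0.0, 0.5]
gripper_width: 20.2
gripper_force: 0.0
```

{"method": "move_arm", "body": {"plan": [{"tx": -0.59, "ty": 0, "tz": 0.18, "wx": 0, "wy": 0, "wz": 0}, {"tx": -0.58, "ty": 0, "tz": 0.22, "wx": 0, "wy": 0, "wz": 0}, {"tx": -0.57, "ty": 0, "tz": 0.26, "wx": 0, "wy": 0, "wz": 0}, {"tx": -0.55, "ty": 0, "tz": 0.29, "wx": 0, "wy": 0, "wz": 0}, {"tx": -0.53, "ty": 0, "tz": 0.33, "wx": 0, "wy": 0, "wz": 0}, {"tx": -0.51, "ty": 0, "tz": 0.36, "wx": 0, "wy": 0, "wz": 0}, {"tx": -0.48, "ty": 0, "tz": 0.39, "wx": 0, "wy": 0, "wz": 0}, {"tx": -0.45, "ty": 0, "tz": 0.42, "wx": 0, "wy": 0, "wz": 0}, {"tx": -0.42, "ty": 0, "tz": 0.45, "wx": 0, "wy": 0, "wz": 0}, {"tx": -0.39, "ty": 0, "tz": 0.48, "wx": 0, "wy": 0, "wz": 0}, {"tx": -0.36, "ty": 0, "tz": 0.51, "wx": 0, "wy": 0, "wz": 0}, {"tx": -0.33, "ty": 0, "tz": 0.53, "wx": 0, "wy": 0, "wz": 0}]}}

```text
time_s: 34.92
ee_pos: [550.3, -276.6, 137.2]
ee_rot: [-179.7, -44.9, 10.6]
force: [-0.2, 0.8, -0.3]
gripper_width: 20.1
gripper_force: 0.0
```

{"method": "move_arm", "body": {"plan": [{"tx": -0.12, "ty": 0, "tz": 0.2, "wx": 0, "wy": 0, "wz": 0}, {"tx": 0, "ty": 0, "tz": 0, "wx": 0, "wy": 0, "wz": 0}, {"tx": 0, "ty": 0, "tz": 0, "wx": 0, "wy": 0, "wz": 0}]}}

```text
time_s: 35.17
ee_pos: [550.9, -276.5, 135.4]
ee_rot: [-179.7, -44.9, 10.6]
force: [-0.5, 0.5, 0.1]
gripper_width: 20.0
gripper_force: 0.0
```

```bash
cat > k.py <<'E'
from plan import *
f=grab('scene')
X=np.array([np.cos(np.radians(10.8)),np.sin(np.radians(10.8)),0]);Y=np.array([-X[1],X[0],0]);Z=np.array([0,0,1.]);O=np.array([611,-216,0.])
h=cv2.cvtColor(cv2.GaussianBlur(f['color'],(3,3),0),cv2.COLOR_RGB2HSV);H,S,V=[h[...,i].astype(int) for i in range(3)]
m=((H<8)|(H>172))&(S>150)&(V>70); m[:210]=0;m[300:]=0;m[:,:190]=0;m[:,300:]=0
v,u=np.nonzero(m);print('red (down was 218.57,268.92, 87px)',u.mean(),v.mean(),len(u))
for a in (0,5,10,20):
    t=np.radians(a-15); print(a,np.array(proj(f,O+(10-95*np.cos(t))*X-48*Y+(175+95*np.sin(t))*Z)))
s=env.state(); print(s['time_s'],s['ee_pos'],s['ee_rot'],s['force'])
E
python3 k.py
```

```text
red (down was 218.57,268.92, 87px) 230.83636363636364 240.5 110
0 [219.48 270.19]
5 [218.37 267.44]
10 [217.53 264.69]
20 [216.72 259.29]
35.2167 [ 550.92 -276.6   135.74] [-179.74  -44.96   10.59] [-0.16  0.06 -0.06]
```

The grip slipped off and the lever stayed at about 70°. I'll back off, look, and regrip with more force.

{"method": "move_arm", "body": {"plan": [{"tx": 0, "ty": 0, "tz": -2.0, "wx": 0, "wy": 0, "wz": 0}, {"tx": 0, "ty": 0, "tz": -2.0, "wx": 0, "wy": 0, "wz": 0}, {"tx": 0, "ty": 0, "tz": -2.0, "wx": 0, "wy": 0, "wz": 0}, {"tx": 1.26, "ty": 0, "tz": -0.81, "wx": 0, "wy": 0, "wz": 0}, {"tx": 1.26, "ty": 0, "tz": -0.81, "wx": 0, "wy": 0, "wz": 0}, {"tx": 1.26, "ty": 0, "tz": -0.81, "wx": 0, "wy": 0, "wz": 0}, {"tx": 1.26, "ty": 0, "tz": -0.81, "wx": 0, "wy": 0, "wz": 0}, {"tx": 1.26, "ty": 0, "tz": -0.81, "wx": 0, "wy": 0, "wz": 0}, {"tx": 1.26, "ty": 0, "tz": -0.81, "wx": 0, "wy": 0, "wz": 0}, {"tx": 1.26, "ty": 0, "tz": -0.81, "wx": 0, "wy": 0, "wz": 0}, {"tx": 1.26, "ty": 0, "tz": -0.81, "wx": 0, "wy": 0, "wz": 0}, {"tx": 0, "ty": 0, "tz": 0, "wx": 0, "wy": 0, "wz": 0}], "gripper": 9.12}}

```text
time_s: 36.22
ee_pos: [535.7, -281.1, 299.3]
ee_rot: [179.8, -45.2, 10.9]
force: [0.1, -1.0, 0.8]
gripper_width: 91.0
gripper_force: 0.0
```

```bash
cat > k2.py <<'E'
from plan import *
def red(f,box):
    h=cv2.cvtColor(f['color'],cv2.COLOR_RGB2HSV);H,S,V=[h[...,i].astype(int) for i in range(3)]
    m=(((H<8)|(H>172))&(S>140)&(V>60)); k=np.zeros_like(m); x0,y0,x1,y1=box; k[y0:y1,x0:x1]=m[y0:y1,x0:x1]
    v,u=np.nonzero(k); return (u.mean(),v.mean()),len(u),u.min(),u.max(),v.min(),v.max()
w,s,t=grab('wrist','wk.png'),grab('scene'),grab('top')
a,b,c=red(w,(150,0,500,300)),red(s,(190,210,300,300)),red(t,(400,200,480,300))
print(a,b,c)
X=np.array([np.cos(np.radians(10.8)),np.sin(np.radians(10.8)),0]);Y=np.array([-X[1],X[0],0]);PV=np.array([629.8,-261.3,175])
for p in (tri(w,a[0],s,b[0]),tri(w,a[0],t,c[0])):
    d=p[0]-PV; print(p,'rel pivot X,Y,z',d@X,d@Y,d[2],'theta',np.degrees(np.arctan2(d[2],-d@X)),'rad',np.hypot(d@X,d[2]))
E
python3 k2.py; python3 -c "
from plan import *
st=env.state(); print(st['time_s'],st['ee_pos'],st['ee_rot'],st['force'])"
```

```text
((np.float64(318.6467619848612), np.float64(247.17073170731706)), 1189, np.int64(298), np.int64(339), np.int64(233), np.int64(261)) ((np.float64(230.76666666666668), np.float64(240.55833333333334)), 120, np.int64(225), np.int64(237), np.int64(234), np.int64(247)) ((np.float64(450.91603053435114), np.float64(260.19083969465646)), 131, np.int64(444), np.int64(458), np.int64(255), np.int64(265))
(array([ 578.32, -272.08,  251.86]), np.float64(1.0695995123425974)) rel pivot X,Y,z -52.58597875454018 -0.9399720849204778 76.8589056622406 theta 55.62051519973975 rad 93.12666933360256
(array([ 576.66, -272.02,  255.76]), np.float64(0.011709267951622384)) rel pivot X,Y,z -54.21221201600518 -0.5767238736230346 80.75994368712918 theta 56.12748595793021 rad 97.26835269509077
36.3667 [ 533.83 -279.84  294.31] [-179.68  -44.89   10.57] [-0.28  0.82 -0.55]
```

{"method": "move_arm", "body": {"plan": [{"tx": 0.03, "ty": 0, "tz": 1.01, "wx": 0, "wy": 0, "wz": 0}, {"tx": 0.03, "ty": 0, "tz": 1.01, "wx": 0, "wy": 0, "wz": 0}, {"tx": 0.03, "ty": 0, "tz": 1.01, "wx": 0, "wy": 0, "wz": 0}, {"tx": 0.03, "ty": 0, "tz": 1.01, "wx": 0, "wy": 0, "wz": 0}, {"tx": 0.03, "ty": 0, "tz": 1.01, "wx": 0, "wy": 0, "wz": 0}, {"tx": 0.03, "ty": 0, "tz": 1.01, "wx": 0, "wy": 0, "wz": 0}, {"tx": 0.03, "ty": 0, "tz": 1.01, "wx": 0, "wy": 0, "wz": 0}, {"tx": 0.03, "ty": 0, "tz": 1.01, "wx": 0, "wy": 0, "wz": 0}, {"tx": 0, "ty": 0, "tz": 0, "wx": 0, "wy": 0, "wz": 0}]}}

```text
time_s: 37.12
ee_pos: [592.6, -268.1, 237.4]
ee_rot: [-179.5, -44.8, 10.5]
force: [0.4, 0.5, 0.6]
gripper_width: 91.5
gripper_force: 0.0
```

{"method": "move_arm", "body": {"plan": [{"tx": 0, "ty": 0, "tz": 0, "wx": 0, "wy": 0, "wz": 0}, {"tx": 0, "ty": 0, "tz": 0, "wx": 0, "wy": 0, "wz": 0}, {"tx": 0, "ty": 0, "tz": 0, "wx": 0, "wy": 0, "wz": 0}, {"tx": 0, "ty": 0, "tz": 0, "wx": 0, "wy": 0, "wz": 0}, {"tx": 0, "ty": 0, "tz": 0, "wx": 0, "wy": 0, "wz": 0}, {"tx": 0, "ty": 0, "tz": 0, "wx": 0, "wy": 0, "wz": 0}, {"tx": 0, "ty": 0, "tz": 0, "wx": 0, "wy": 0, "wz": 0}, {"tx": 0, "ty": 0, "tz": 0, "wx": 0, "wy": 0, "wz": 0}, {"tx": 0, "ty": 0, "tz": 0, "wx": 0, "wy": 0, "wz": 0}, {"tx": 0, "ty": 0, "tz": 0, "wx": 0, "wy": 0, "wz": 0}], "gripper": 2.0, "force": 50}}

```text
time_s: 37.95
ee_pos: [592.1, -269.8, 239.7]
ee_rot: [-179.8, -44.9, 10.6]
force: [0.1, 0.5, -0.0]
gripper_width: 28.2
gripper_force: 50.0
```

```bash
python3 -c "
from plan import *
p=np.radians(44.9)
th=np.radians(np.linspace(56,-15,23)); P=95*np.c_[-np.cos(th),np.sin(th)]
for dx,dz in np.diff(P,axis=0)/10: print(round(np.cos(p)*dx+np.sin(p)*dz,2),round(np.sin(p)*dx-np.cos(p)*dz,2))
st=env.state(); print(st['ee_pos'],st['ee_rot'],st['force'])"
```

```text
-0.53 -0.09
-0.53 -0.06
-0.53 -0.03
-0.54 0.0
-0.53 0.03
-0.53 0.06
-0.53 0.09
-0.52 0.12
-0.51 0.15
-0.5 0.18
-0.49 0.21
-0.48 0.24
-0.47 0.26
-0.45 0.29
-0.43 0.31
-0.42 0.34
-0.4 0.36
-0.37 0.38
-0.35 0.4
-0.33 0.42
-0.3 0.44
-0.28 0.46
[ 592.13 -269.83  239.65] [-179.83  -44.94   10.58] [ 0.09  0.48 -0.05]
```

{"method": "move_arm", "body": {"plan": [{"tx": -0.53, "ty": 0, "tz": -0.09, "wx": 0, "wy": 0, "wz": 0}, {"tx": -0.53, "ty": 0, "tz": -0.06, "wx": 0, "wy": 0, "wz": 0}, {"tx": -0.53, "ty": 0, "tz": -0.03, "wx": 0, "wy": 0, "wz": 0}, {"tx": -0.54, "ty": 0, "tz": 0, "wx": 0, "wy": 0, "wz": 0}, {"tx": -0.53, "ty": 0, "tz": 0.03, "wx": 0, "wy": 0, "wz": 0}, {"tx": -0.53, "ty": 0, "tz": 0.06, "wx": 0, "wy": 0, "wz": 0}]}}

```text
time_s: 38.45
ee_pos: [570.7, -273.9, 219.3]
ee_rot: [-179.8, -45.2, 10.5]
force: [5.4, -0.4, 1.5]
gripper_width: 27.7
gripper_force: 50.0
```

```bash
python3 k2.py
```

```text
((np.float64(319.42508887760283), np.float64(282.544438801422)), 1969, np.int64(290), np.int64(348), np.int64(266), np.int64(299)) ((np.float64(223.46017699115043), np.float64(244.60176991150442)), 113, np.int64(218), np.int64(229), np.int64(238), np.int64(252)) ((np.float64(451.4), np.float64(268.975)), 120, np.int64(443), np.int64(458), np.int64(264), np.int64(274))
(array([ 560.17, -275.73,  235.29]), np.float64(1.5318684470849606)) rel pivot X,Y,z -71.09636213387799 -1.1299597282361369 60.2918645472235 theta 40.29895219377963 rad 93.21910554844573
(array([ 557.61, -275.85,  243.1 ]), np.float64(0.30477951001005843)) rel pivot X,Y,z -73.64211997816 -0.7660182947967715 68.10398491272355 theta 42.76254556123451 rad 100.30610447958883
```

The grip holds (lever following, about 55° → 40°). Continuing down.

{"method": "move_arm", "body": {"plan": [{"tx": -0.53, "ty": 0, "tz": 0.09, "wx": 0, "wy": 0, "wz": 0}, {"tx": -0.52, "ty": 0, "tz": 0.12, "wx": 0, "wy": 0, "wz": 0}, {"tx": -0.51, "ty": 0, "tz": 0.15, "wx": 0, "wy": 0, "wz": 0}, {"tx": -0.5, "ty": 0, "tz": 0.18, "wx": 0, "wy": 0, "wz": 0}, {"tx": -0.49, "ty": 0, "tz": 0.21, "wx": 0, "wy": 0, "wz": 0}, {"tx": -0.48, "ty": 0, "tz": 0.24, "wx": 0, "wy": 0, "wz": 0}, {"tx": -0.47, "ty": 0, "tz": 0.26, "wx": 0, "wy": 0, "wz": 0}, {"tx": -0.45, "ty": 0, "tz": 0.29, "wx": 0, "wy": 0, "wz": 0}]}}

```text
time_s: 39.27
ee_pos: [550.9, -277.7, 179.3]
ee_rot: [180.0, -44.9, 10.7]
force: [-14.2, -4.0, 9.6]
gripper_width: 28.2
gripper_force: 50.0
```

{"method": "move_arm", "body": {"plan": [{"tx": -0.43, "ty": 0, "tz": 0.31, "wx": 0, "wy": 0, "wz": 0}, {"tx": -0.42, "ty": 0, "tz": 0.34, "wx": 0, "wy": 0, "wz": 0}, {"tx": -0.4, "ty": 0, "tz": 0.36, "wx": 0, "wy": 0, "wz": 0}, {"tx": -0.37, "ty": 0, "tz": 0.38, "wx": 0, "wy": 0, "wz": 0}, {"tx": -0.35, "ty": 0, "tz": 0.4, "wx": 0, "wy": 0, "wz": 0}, {"tx": -0.33, "ty": 0, "tz": 0.42, "wx": 0, "wy": 0, "wz": 0}, {"tx": -0.3, "ty": 0, "tz": 0.44, "wx": 0, "wy": 0, "wz": 0}, {"tx": -0.28, "ty": 0, "tz": 0.46, "wx": 0, "wy": 0, "wz": 0}, {"tx": 0, "ty": 0, "tz": 0, "wx": 0, "wy": 0, "wz": 0}]}}

```text
time_s: 40.02
ee_pos: [550.4, -277.7, 133.0]
ee_rot: [-179.9, -44.5, 10.5]
force: [-11.8, -6.6, -2.4]
gripper_width: 29.0
gripper_force: 50.0
```

```bash
python3 k.py
```

```text
red (down was 218.57,268.92, 87px) 219.32142857142858 267.89285714285717 84
0 [219.48 270.19]
5 [218.37 267.44]
10 [217.53 264.69]
20 [216.72 259.29]
40.0667 [ 550.39 -277.71  133.06] [-179.9   -44.48   10.54] [-11.83  -6.32  -2.23]
```

{"method": "move_arm", "body": {"plan": [{"tx": -0.2, "ty": 0, "tz": 0.25, "wx": 0, "wy": 0, "wz": 0}, {"tx": -0.2, "ty": 0, "tz": 0.25, "wx": 0, "wy": 0, "wz": 0}, {"tx": 0, "ty": 0, "tz": 0, "wx": 0, "wy": 0, "wz": 0}, {"tx": 0, "ty": 0, "tz": 0, "wx": 0, "wy": 0, "wz": 0}]}}

```text
time_s: 40.4
ee_pos: [551.7, -277.5, 127.6]
ee_rot: [-179.9, -44.6, 10.6]
force: [-10.0, -5.6, -0.7]
gripper_width: 28.6
gripper_force: 50.0
```

{"method": "move_arm", "body": {"plan": [{"tx": 0, "ty": 0, "tz": 0, "wx": 0, "wy": 0, "wz": 0}, {"tx": 0, "ty": 0, "tz": 0, "wx": 0, "wy": 0, "wz": 0}, {"tx": 0, "ty": 0, "tz": 0, "wx": 0, "wy": 0, "wz": 0}, {"tx": 0, "ty": 0, "tz": 0, "wx": 0, "wy": 0, "wz": 0}, {"tx": 0, "ty": 0, "tz": 0, "wx": 0, "wy": 0, "wz": 0}, {"tx": 0, "ty": 0, "tz": 0, "wx": 0, "wy": 0, "wz": 0}, {"tx": 0, "ty": 0, "tz": -1.0, "wx": 0, "wy": 0, "wz": 0}, {"tx": 0, "ty": 0, "tz": -2.0, "wx": 0, "wy": 0, "wz": 0}, {"tx": 0, "ty": 0, "tz": -2.0, "wx": 0, "wy": 0, "wz": 0}, {"tx": 0, "ty": 0, "tz": -2.0, "wx": 0, "wy": 0, "wz": 0}, {"tx": 0, "ty": 0, "tz": -2.0, "wx": 0, "wy": 0, "wz": 0}, {"tx": 0, "ty": 0, "tz": 0, "wx": 0, "wy": 0, "wz": 0}], "gripper": 9.12}}

```text
time_s: 41.4
ee_pos: [491.3, -289.4, 197.0]
ee_rot: [179.9, -45.1, 10.7]
force: [0.4, -0.3, -0.6]
gripper_width: 91.3
gripper_force: 0.0
```

```bash
python3 k.py; python3 k2.py
python3 - <<'E'
from m import *
s,t=grab('scene'),grab('top')
bs=masks(s)[1]; n,l,q,cc=cv2.connectedComponentsWithStats(bs.astype(np.uint8)); print([(cc[i],q[i,4]) for i in range(1,n) if 40<q[i,4]<400])
y,b=masks(t); m=(y|b).astype(np.uint8); m[:200]=0;m[285:]=0;m[:,:215]=0;m[:,280:]=0
print(cv2.minAreaRect(np.array([onz(t,u,v,150)[:2] for v,u in np.argwhere(m)],np.float32)))
E
```

```text
red (down was 218.57,268.92, 87px) 219.54761904761904 271.0357142857143 84
0 [219.48 270.19]
5 [218.37 267.44]
10 [217.53 264.69]
20 [216.72 259.29]
41.45 [ 491.76 -288.96  195.66] [-179.99  -45.01   10.68] [0.81 0.67 0.71]
((np.float64(319.00773195876286), np.float64(236.15893470790377)), 1164, np.int64(299), np.int64(339), np.int64(222), np.int64(250)) ((np.float64(219.62105263157895), np.float64(271.2)), 95, np.int64(215), np.int64(226), np.int64(265), np.int64(278)) ((np.float64(443.1313131313131), np.float64(275.3030303030303)), 99, np.int64(437), np.int64(449), np.int64(271), np.int64(280))
(array([ 541.91, -279.34,  150.1 ]), np.float64(2.461622523787148)) rel pivot X,Y,z -89.70937636487402 -1.251451801311934 -24.901931934361812 theta -15.513829483657723 rad 93.10144156691779
(array([ 540.29, -278.67,  154.36]), np.float64(0.12430284694769834)) rel pivot X,Y,z -91.1787234096002 -0.2914022680370999 -20.644733172556755 theta -12.75782739376471 rad 93.48670820159644
[(array([439.97,  58.12]), np.int32(104)), (array([457.15,  59.14]), np.int32(153)), (array([102.12,  69.  ]), np.int32(43)), (array([346.71, 176.56]), np.int32(91))]
((620.8008422851562, 189.61158752441406), (55.48754119873047, 117.73858642578125), 79.61019897460938)
```

Lever is fully down, the stack is unchanged and the robot is clear of everything. Handing in.

```bash
python3 -c "
from workcell import env
print(env.job_done())"
```

```text
the job is handed in; nothing more can be done
None
```

The carton is stacked on the column (about 3 mm off centre in the last top view), the lever is fully down and the arm is clear; the job was handed in at about 41 s, with no verdict returned.

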